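# Seal a refilled toner cartridge and hold the chip resetter on its chip

## Task

The toner cartridge on the bench has just been refilled: press its two round plugs fully home, then take the chip resetter from its stand and hold it upright on the cartridge's chip, its contact block lined up with the chip, centred on it and pressed only lightly against its spring. Finish while still holding it there. Leave the cartridge and the other things on the bench where they are.

Things in the scene. Friction and masses are not known exactly. Their poses are not given: they have to be found in the camera images.
- cartridge: Black laser toner cartridge, loose, 0.85 kg, 294 mm long (y), 115 mm deep (x), thin handle at the back. Origin on the bench under its middle, z up. Hopper (x -6 to +58 mm) 70 mm high; waste bin (x -56 to -6 mm) 56 mm high. In its frame: fill plug on the hopper at x +28, y -60; waste plug on the waste bin at x -30, y +35; chip on the hopper at x +28, y +108 mm.
- chip: The cartridge's chip: a small level circuit board, 16 mm (x) by 30 mm (y), with four brass pads, between two low ribs that run along y, rise 1.5 mm above it and stand 18 mm apart. Origin: centre of its top face, 72 mm above the bench; axes as the cartridge's.
- fill_plug_top (a point): Centre of the top of the fill plug, a round white push-in plug with a flange 30 mm across and 3 mm thick, on the hopper. Its top is 73 mm above the bench when home, up to 7 mm higher when not.
- fill_plug (a joint): How far the fill plug is pressed in, m: 0 = standing 7 mm proud, 0.007 = home (flange on the cartridge, hard stop). It moves straight down against about 7 N of friction and stays where left.
- waste_plug_top (a point): Centre of the top of the waste plug, a like plug with a flange 24 mm across and 3 mm thick, on the lower waste bin. Its top is 59 mm above the bench when home, up to 7 mm higher when not.
- waste_plug (a joint): How far the waste plug is pressed in, m: as for the fill plug, 0.007 = home.
- resetter: White hand-held box, 0.1 kg, nose down in its stand. Origin: centre of its contact face, its lowest point; z up. Upward: sprung contact block 8 (x) x 20 (y) mm, z 0 to 6; nose 16 x 28, z 6 to 21; white body 24 (x) x 38 (y), z 21 to 121 mm. The block pushes up to 6 mm into the nose: 1.2 N at first, 4.8 N at the end, then a hard stop. Works either way round.
- stand: Grey stand fixed to the bench: base 80 (x) x 90 (y) mm, socket 41 x 55 mm outside, rim 59 mm above the bench. Origin on the bench under the socket, z up, axes as the resetter in it. The resetter's contact face is 8 mm above the bench, its shoulder on a ledge, 1.5 mm clearance all round; 70 mm of its body shows above the rim. It lifts straight out.
- toner_bottle: Bystander: black round bottle with white cap, 70 mm across, 145 mm high; origin at its foot.
- tape_roll: Bystander: roll of brown tape lying flat, 100 mm across, 48 mm high; origin at its underside.
- carton_small: Bystander: small carton 75 by 120 by 60 mm high; origin at its underside.
- screwdriver: Bystander: screwdriver lying on the bench, 190 mm long along its x axis; origin at its middle, on the bench.
There are look-alikes about, which are no part of the job. Of the things that look like the resetter, the middle-sized one is meant.

How it is judged (in metres and radians):
On the way, in this order (a step that is already met when the one before it is completed fails the run):
1. both plugs are fully home (value of joint each of fill_plug, waste_plug above 0.0055 m), for 0.2 s.
2. the resetter, held upright, is pressed lightly and squarely on the chip (contact force between resetter and chip between 1.5 and 8 N and contact force between the fingers and resetter above 2 N and angle between resetter's own z axis and vertical below 0.105 rad and angle between the x axis of resetter and the x axis of chip, either way round below 0.15 rad and x of resetter in the frame of chip between -0.004 and 0.004 m and y of resetter in the frame of chip between -0.005 and 0.005 m), for 0.3 s.
At the end, for the whole second after the job is handed in: Plugs within 1.5 mm of home; resetter gripped, still, within 6 deg of upright and 8.5 deg of the chip's axes (either way round), contact block within 4 mm (across) and 5 mm (along) of chip centre, pressing 1.5 to 8 N; cartridge flat, moved under 30 mm, bystanders under 20 mm (all of step 1 and all of step 2 and distance of cartridge from where it was at the start of the episode below 0.03 m and angle between cartridge's own z axis and vertical below 0.05 rad and linear speed of resetter below 0.01 m/s and angular speed of resetter below 0.1 rad/s and distance of each of toner_bottle, tape_roll, carton_small, screwdriver from where it was at the start of the episode below 0.02 m); the arm keeps its last pose, push and grip.
It fails at once if the resetter is pushed hard (over 15 N) onto the chip (contact force between resetter and chip above 15 N).
It fails at once if the cartridge is pushed more than 30 mm or tipped (distance of cartridge from where it was at the start of the episode above 0.03 m or angle between cartridge's own z axis and vertical above 0.15 rad).
It fails at once if a bystander is moved more than 20 mm (distance of any of toner_bottle, tape_roll, carton_small, screwdriver from where it was at the start of the episode above 0.02 m).
It also fails if it takes over 54 s, if anything falls off the work surface, if the arm or the gripper's body presses on something with over 40 N, if the wrist force passes 120 N, or if a joint passes its speed limit or range.

## Robot

A 6-joint arm with a two-finger parallel gripper is mounted at the origin on the work surface. World frame = base frame: x ahead of the robot, y to its left, z up, the work surface at z = 0. Lengths are in mm, angles in rad, forces in N, time in s.
With the tool pointing down it reaches from about 300 to 775 mm from the base axis. Payload 14.6 kg.
Tool frame: the origin (TCP) lies at the very end of the fingers, on their centre line; the grasp point (between the pads) lies 19 mm behind it; y points along the fingers, z is the direction in which the jaws open and shut, and the axes are right-handed (so a half turn about y gives the same grasp; the last joint's range is limited). The gripper opens to 94 mm and grips with 3 to 60 N. Pads are 16 mm wide; open, the fingers measure 119 mm over their backs; the gripper's body (75 mm by 177 mm) begins 78 mm behind the grasp point.
Start: joints at [-1.384, 0.3, 1.521, -0, 1.321, -0.067], TCP at [138.09, -532.373, 205.446] pointing down, gripper open.
Joint ranges: [-3.03, 3.03], [-0.79, 2.21], [0.23, 2.52], [-1.04, 4.18], [0, 3.07], [-2.55, 2.55]. Speed limits (rad/s): [2.22, 2.22, 2.57, 3.14, 3.14, 3.14].

## Interface

Orientations are given as [roll, pitch, yaw] about the fixed x, y, z axes, in that order (R = Rz(yaw) Ry(pitch) Rx(roll)).
In Python, from cell import monitor, optics, manip gives the robot as it stands.
- The arm moves only by the shell command python3 -m creep 'ROWS' [FORCE]. ROWS is JSON, a list of rows, each an object of numbers: "tx", "ty", "tz": the shift along the tool's x, y, z scaled (see below); "turn": the turn about the tool's y scaled (see below); "fingers": the finger opening in mm, from 0 to 94. In form: [{"tx": .., "ty": .., "tz": .., "turn": .., "fingers": ..}, ...]. A call has 1 to 20 rows; each row is the pose to reach, as a shift and turn from the pose measured when the call began, along the tool's axes at that moment, turning the shorter way round; what a row does not reach only later rows make up. The controller multiplies each number of a shift by 200 mm and each number of a turn by pi rad. A row lasts 1/10 s, in which the tool goes at most 50 mm and 8.59 degrees, less where a joint would pass 70% of its speed; a pose out of reach is approached as far as the arm can. A call with a number of a shift or a turn outside -1 to 1 is refused whole. A call with a gripper value outside its range is refused whole. The fingers move at their own pace and stop on an object; FORCE is the grip in N (left out, the last holds). Time passes only in rows, so rows that repeat a pose let the fingers close. It gives the time, the measured TCP pose, the force and the opening at its end, in the units of the state.
- monitor.read_state(): the state, without advancing time (a new reading comes with each control period).
- optics.camera(name): name is "scene" or "top" or "wrist"; returns a dict with "frame" (384x512x3 uint8, red, green, blue), "range_z" (384x512 float32, mm along the optical axis (not along the pixel's ray), 0 where there is no reading), "fx", "fy", "cx", "cy" (pixels), "R" (3x3) and "t" (3): a world point X has camera coordinates R X + t; the wrist camera has in their place "mount" (4x4, takes a point from camera to tool coordinates, whose origin is the TCP and whose axes are the tool frame's). Camera axes: x right, y down, z forward; pixel columns grow to the right and rows downward; lengths in mm; the calibration is good to about 2 mm. The wrist camera is an equidistant fisheye: a pixel r from the principal point sees the ray r / f radians off the axis. A picture is of the moment at which its call begins: read the wrist's pose just before it.
- manip.sign_off(): hands the job in, once; it reports no verdict.
The state is a dict: "clock": time; "joints": joint angles; "qd": joint speeds; "effort": joint torques, N m; "eef_pos": TCP position; "eef_rot": TCP orientation; "wrist_force": force on the tool from outside, world axes, zero at the start; "moment": the same for the moment, N m; "finger_gap": finger opening in mm.
Only numpy, scipy, OpenCV 4.12 (cv2) and the standard library are available. Lean on these libraries where they do the work, as an engineer would, in place of code of your own. Each camera call takes 0.05 s, during which the arm holds its last target.

## Working session

There is one attempt and no reset: what is moved stays moved. The work goes in short steps, Python scripts to look and compute and a shell command to move; the robot and the scene stay as the last step left them, time stands still between calls to the robot, and variables do not carry over. Pictures are saved under pics/ and viewed, and the job is handed in when it is done.

```bash
ls; mkdir -p pics
cat > h.py <<'E'
import numpy as np, cv2
from cell import monitor, optics, manip
from scipy.spatial.transform import Rotation as Ro
def world(c):
    """per-pixel world coords for fixed cameras"""
    z=c["range_z"].astype(float); h,w=z.shape
    u,v=np.meshgrid(np.arange(w),np.arange(h))
    P=np.stack([(u-c["cx"])/c["fx"]*z,(v-c["cy"])/c["fy"]*z,z],-1)
    W=(P-np.array(c["t"]))@np.array(c["R"])
    W[z<=0]=np.nan
    return W
E
python3 - <<'E'
from h import *
s=monitor.read_state(); print(s)
for n in ["scene","top","wrist"]:
    c=optics.camera(n); np.savez(f"{n}0.npz",**c)
    cv2.imwrite(f"pics/{n}0.png",cv2.resize(c["frame"][:,:,::-1],(768,576),interpolation=cv2.INTER_CUBIC))
    print(n,{k:(v if k not in("frame","range_z") else v.shape) for k,v in c.items()})
E
```

```text
pics
{'clock': 0.0, 'joints': array([-1.38357809e+00,  3.00499808e-01,  1.52157259e+00,  2.79206453e-06,
        1.32070387e+00, -6.65695779e-02]), 'qd': array([ 0.00012844, -0.0001018 ,  0.00041482,  0.00123438,  0.00078112,
       -0.0007132 ]), 'effort': array([-3.38889868e-04, -5.31804729e+01, -3.52741456e+01,  7.06728618e-02,
        2.43513932e-02, -9.86362625e-05]), 'eef_pos': array([ 138.05509821, -532.12187127,  204.87417679]), 'eef_rot': array([-1.57197714e+00,  8.14330293e-05, -2.88780558e+00]), 'wrist_force': array([ 0.51641333, -0.9333764 ,  0.32178338]), 'moment': array([-0.00421561,  0.02253228, -0.02477008]), 'finger_gap': 93.9824405690736}
scene {'frame': (384, 512, 3), 'range_z': (384, 512), 'fx': 386.8383195865066, 'fy': 386.8383195865066, 'cx': 245.10620915769826, 'cy': 196.70834443308883, 'R': array([[ 0.62859616,  0.77768245, -0.00876771],
       [ 0.58690974, -0.48173231, -0.65074644],
       [-0.51029778,  0.40391087, -0.75924449]]), 't': array([-315.11313088, -284.01237344, 1330.56774012])}
top {'frame': (384, 512, 3), 'range_z': (384, 512), 'fx': 363.8976375896499, 'fy': 363.8976375896499, 'cx': 263.8010999280949, 'cy': 186.58684382810446, 'R': array([[-0.00400365, -0.99992974,  0.01115738],
       [-0.99836726,  0.00336113, -0.05702204],
       [ 0.05698053, -0.01136746, -0.99831057]]), 't': array([-12.82197353, 519.81968714, 955.71861114])}
wrist {'frame': (384, 512, 3), 'range_z': (384, 512), 'fx': 297.3186396354542, 'fy': 297.3186396354542, 'cx': 253.25623667875487, 'cy': 189.0192370263912, 'mount': array([[ 1.00123717e-04,  9.69081615e-01,  2.46740378e-01,
        -7.12512308e+01],
       [ 1.93632958e-03, -2.46740104e-01,  9.69079755e-01,
        -1.79420969e+02],
       [ 9.99998120e-01,  3.80742826e-04, -1.90116594e-03,
        -5.31513098e-01],
       [ 0.00000000e+00,  0.00000000e+00,  0.00000000e+00,
         1.00000000e+00]])}
```

View pics/top0.png

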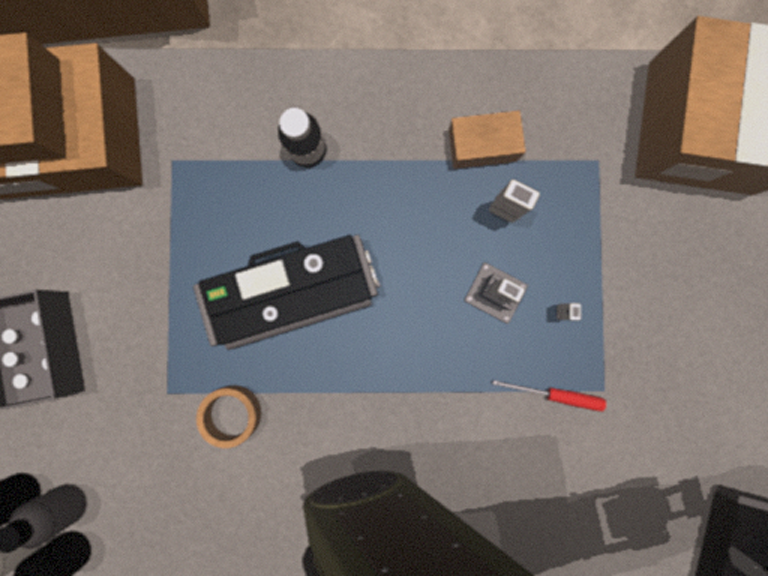

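View pics/scene0.png

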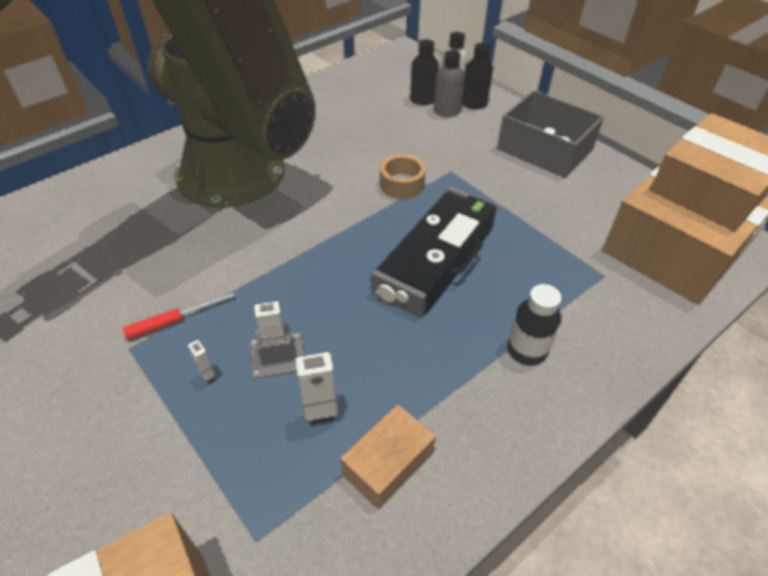

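The top view shows the cartridge on the left: chip at about (216,293), fill plug (313,263), waste plug (270,313). The resetter in its stand is at about (510,290), with a larger and a smaller look-alike at (520,195) and (572,312). Next I'll measure them.

Run:
```python
from h import *
c=dict(np.load("top0.npz")); W=world(c); f=c["frame"].astype(int)
def at(u,v): return W[int(round(v*384/576)),int(round(u*512/768))].round(1)
for n,p in dict(chip=(216,293),fill=(313,263),waste=(270,313),label=(262,280),reset=(511,290),standbase=(475,300),mat=(420,200)).items(): print(n,at(*p))
# cartridge: points by height
m=(W[...,2]>35)&(W[...,2]<90)&(W[...,1]>0)&(W[...,1]<330)&(W[...,0]>380)&(W[...,0]<640)
hop=m&(W[...,2]>66)
k,l=cv2.connectedComponents(hop.astype(np.uint8)); 
for i in range(1,k):
    q=W[l==i]
    if len(q)>100: print("hop",len(q),cv2.minAreaRect(q[:,:2].astype(np.float32)),np.median(q[:,2]))
k,l=cv2.connectedComponents(m.astype(np.uint8)); 
for i in range(1,k):
    q=W[l==i]
    if len(q)>100: print("all",len(q),cv2.minAreaRect(q[:,:2].astype(np.float32)),np.median(q[:,2]))
# white plugs
white=(f.min(-1)>130)&m
k,l,st,ce=cv2.connectedComponentsWithStats(white.astype(np.uint8))
for i in range(1,k):
    q=W[l==i]
    if len(q)>15: print("white",len(q),q.mean(0).round(1),np.median(q[:,2]),q.min(0).round(1),q.max(0).round(1),ce[i]*1.5)
g=(f[...,1]>f[...,0]+30)&(f[...,1]>f[...,2]+30)&m
q=W[g];print("green",len(q),q.mean(0),cv2.minAreaRect(q[:,:2].astype(np.float32)))
# resetters
r=(W[...,2]>95)&(W[...,1]<-50)&(W[...,1]>-450)&(W[...,0]>300)&(W[...,0]<700)
k,l=cv2.connectedComponents(r.astype(np.uint8)); 
for i in range(1,k):
    q=W[l==i]
    if len(q)>15:
        zt=np.percentile(q[:,2],90);t=q[q[:,2]>zt-6]
        print("res",len(q),zt,len(t),cv2.minAreaRect(t[:,:2].astype(np.float32)),t.mean(0))
for n in ["top","scene"]:
    c=dict(np.load(n+"0.npz"))
    img=c["frame"][:,:,::-1]
    if n=="top": a=cv2.resize(img[150:235,120:260],(800,486),interpolation=cv2.INTER_CUBIC); b=cv2.resize(img[100:230,290:400],(508,600),interpolation=cv2.INTER_CUBIC)
    else: a=cv2.resize(img[110:220,230:350],(654,600),interpolation=cv2.INTER_CUBIC); b=cv2.resize(img[190:300,100:250],(800,586),interpolation=cv2.INTER_CUBIC)
    cv2.imwrite(f"pics/{n}_a.png",a);cv2.imwrite(f"pics/{n}_b.png",b)
```

```text
chip [496.3 283.7  76.9]
fill [545.6 122.6  77.4]
waste [461.2 196.   68.2]
label [516.3 208.4  71.3]
reset [ 497.4 -194.6  132.4]
standbase [ 483.6 -157.8    6.1]
mat [666.5 -59.6   2.9]
hop 2701 ((526.0890502929688, 180.8333740234375), (64.24169158935547, 274.62548828125), 17.159997940063477) 71.55784456536337
all 5600 ((508.8262023925781, 173.22935485839844), (140.04629516601562, 298.5752868652344), 17.632774353027344) 65.13327065548539
white 16 [558.9  35.1  52.2] 52.859943057268985 [550.4  31.2  47.1] [568.5  39.2  58.2] [366.75   255.9375]
white 108 [545.3 123.9  78.3] 78.83523662695055 [531.1 109.9  70.3] [558.7 137.8  82.6] [312.68055556 262.65277778]
white 579 [519.  209.6  72. ] 72.07142416082864 [488.8 166.2  65.7] [549.4 253.3  76.8] [261.65284974 278.83678756]
white 23 [526.5  25.   47.7] 48.091133832508405 [512.3  18.9  38. ] [540.5  29.   58.5] [372.7826087  274.95652174]
white 70 [461.8 197.5  65.3] 65.64474177337392 [451.1 186.3  56.1] [473.8 209.2  69.5] [269.50714286 313.11428571]
green 58 [495.48300118 284.65110686  73.24845007] ((495.7226867675781, 285.1756896972656), (18.45269012451172, 32.143619537353516), 18.14410972595215)
res 443 159.3874980525374 278 ((643.5399169921875, -205.53672790527344), (49.49623107910156, 31.162269592285156), 62.823951721191406) [ 643.2383304  -204.949467    157.81008434]
res 203 131.7602642786146 158 ((497.5392150878906, -193.3866729736328), (38.32880401611328, 23.57221221923828), 62.46493148803711) [ 497.4353185  -193.36560985  129.56687888]
```

View pics/top_a.png

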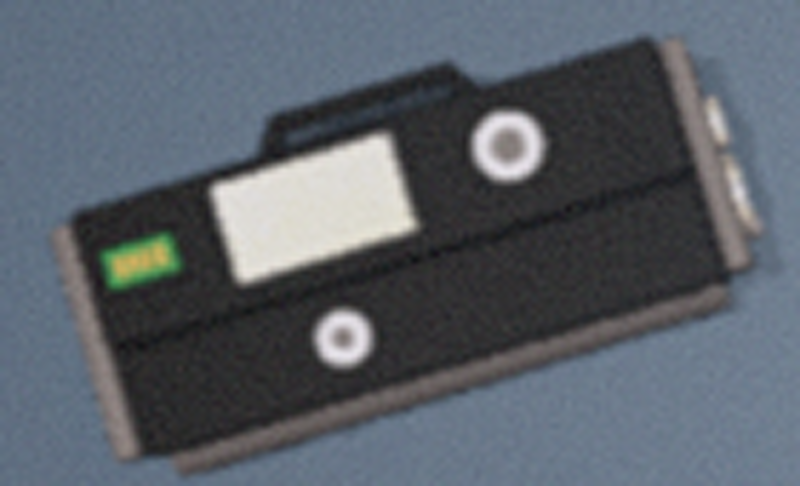

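View pics/top_b.png

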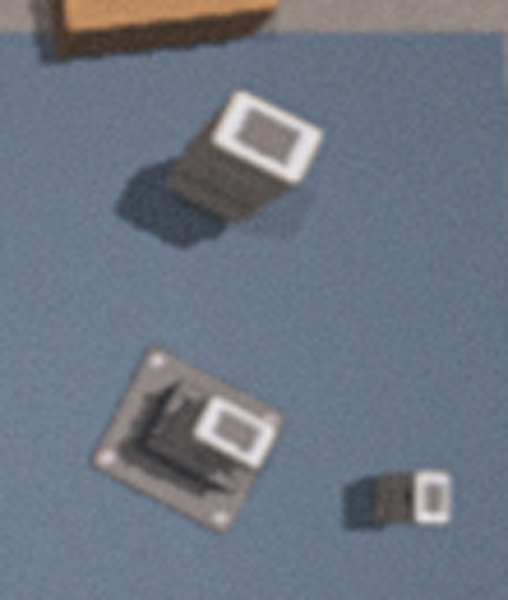

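View pics/scene_b.png

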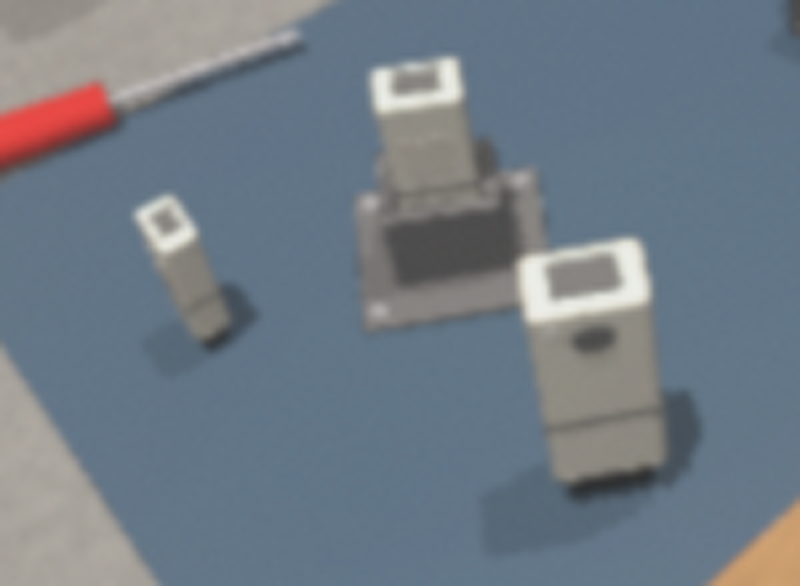

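```bash
cat >> h.py <<'E'
def plan(target, yaw=None):
    """print shift/turn numbers to bring TCP to target (world mm), tool-x yaw (rad)"""
    s=monitor.read_state(); p=np.array(s["eef_pos"]); R=Ro.from_euler("xyz",s["eef_rot"]).as_matrix()
    d=R.T@(np.array(target,float)-p)/200
    t=0
    if yaw is not None:
        dy=(yaw-np.arctan2(R[1,0],R[0,0])+np.pi)%(2*np.pi)-np.pi; t=-dy/np.pi
    print("tx ty tz",d.round(4),"turn",round(t,4),"halves",(d/ np.ceil(abs(d).max())).round(4),np.ceil(abs(d).max()),"tooly",R[:,1].round(4), "pos",p.round(1),"F",np.array(s["wrist_force"]).round(1),"clk",s["clock"])
def wworld(s,c):
    """world coords from the fisheye wrist camera (range along optical axis)"""
    z=c["range_z"].astype(float); h,w=z.shape
    u,v=np.meshgrid(np.arange(w),np.arange(h))
    dx=(u-c["cx"]);dy=(v-c["cy"]); r=np.hypot(dx,dy)+1e-9; th=r/c["fx"]
    P=np.stack([np.tan(th)*dx/r*z,np.tan(th)*dy/r*z,z],-1)
    M=np.array(c["mount"]); T=P@M[:3,:3].T+M[:3,3]
    R=Ro.from_euler("xyz",s["eef_rot"]).as_matrix()
    W=T@R.T+np.array(s["eef_pos"]); W[z<=0]=np.nan
    return W
def snap(n,name):
    s=monitor.read_state(); c=optics.camera(n); 
    cv2.imwrite(f"pics/{name}.png",cv2.resize(c["frame"][:,:,::-1],(768,576),interpolation=cv2.INTER_CUBIC))
    return s,c
E
python3 -c "
from h import *
plan([545,124,200],np.deg2rad(-72.8))"
```

```text
tx ty tz [-2.7934  0.0275 -2.665 ] turn -0.5148 halves [-0.9311  0.0092 -0.8883] 3.0 tooly [-2.e-04  8.e-04 -1.e+00] pos [ 138.1 -532.2  205. ] F [-0.3 -0.4 -0.5] clk 0.15
```

```bash
python3 -m creep '[{"tx":-0.93,"ty":0,"tz":-0.888,"turn":0,"fingers":94},{"tx":-0.93,"ty":0,"tz":-0.888,"turn":0,"fingers":94},{"tx":-0.93,"ty":0,"tz":-0.888,"turn":0,"fingers":94},{"tx":-0.93,"ty":0,"tz":-0.888,"turn":0,"fingers":94},{"tx":-0.93,"ty":0,"tz":-0.888,"turn":0,"fingers":94},{"tx":-0.93,"ty":0,"tz":-0.888,"turn":0,"fingers":94},{"tx":-0.93,"ty":0,"tz":-0.888,"turn":0,"fingers":94},{"tx":-0.93,"ty":0,"tz":-0.888,"turn":0,"fingers":94}]'
python3 -c "
from h import *
plan([497.4,-193.4,290],np.deg2rad(-72.8))"
```

```text
clock: 0.95
eef_pos: [273.2, -314.3, 205.2]
eef_rot: [-1.572, -0.0, -2.888]
wrist_force: [-0.0, 0.1, -0.0]
finger_gap: 94.0
tx ty tz [-1.2368 -0.424  -0.3043] turn -0.5148 halves [-0.6184 -0.212  -0.1522] 2.0 tooly [-3.e-04  7.e-04 -1.e+00] pos [ 273.2 -314.3  205.2] F [-0.   0.1 -0. ] clk 0.95
```

```bash
python3 -m creep '[{"tx":-0.93,"ty":0,"tz":-0.888,"turn":0,"fingers":0},{"tx":-0.93,"ty":0,"tz":-0.888,"turn":0,"fingers":0},{"tx":-0.93,"ty":0,"tz":-0.888,"turn":0,"fingers":0},{"tx":-0.93,"ty":0,"tz":-0.888,"turn":0,"fingers":0},{"tx":-0.93,"ty":0,"tz":-0.888,"turn":0,"fingers":0},{"tx":-0.93,"ty":0,"tz":-0.888,"turn":0,"fingers":0},{"tx":-0.93,"ty":0,"tz":-0.888,"turn":0,"fingers":0},{"tx":-0.93,"ty":0,"tz":-0.888,"turn":0,"fingers":0}]'
python3 -c "
from h import *
plan([525,140,215],np.deg2rad(-72.8))"
```

```text
clock: 1.75
eef_pos: [408.3, -97.3, 205.1]
eef_rot: [-1.572, -0.001, -2.89]
wrist_force: [-0.2, 1.0, -0.0]
finger_gap: 33.4
tx ty tz [-0.8608 -0.0496 -1.0035] turn -0.5154 halves [-0.4304 -0.0248 -0.5017] 2.0 tooly [-9.e-04  6.e-04 -1.e+00] pos [408.3 -97.3 205.1] F [-0.2  1.  -0. ] clk 1.75
```

```bash
python3 -m creep '[{"tx":-0.86,"ty":-0.05,"tz":-1,"turn":-0.515,"fingers":0},{"tx":-0.86,"ty":-0.05,"tz":-1,"turn":-0.515,"fingers":0},{"tx":-0.86,"ty":-0.05,"tz":-1,"turn":-0.515,"fingers":0},{"tx":-0.86,"ty":-0.05,"tz":-1,"turn":-0.515,"fingers":0},{"tx":-0.86,"ty":-0.05,"tz":-1,"turn":-0.515,"fingers":0},{"tx":-0.86,"ty":-0.05,"tz":-1,"turn":-0.515,"fingers":0},{"tx":-0.86,"ty":-0.05,"tz":-1,"turn":-0.515,"fingers":0},{"tx":-0.86,"ty":-0.05,"tz":-1,"turn":-0.515,"fingers":0},{"tx":-0.86,"ty":-0.05,"tz":-1,"turn":-0.515,"fingers":0},{"tx":-0.86,"ty":-0.05,"tz":-1,"turn":-0.515,"fingers":0},{"tx":-0.86,"ty":-0.05,"tz":-1,"turn":-0.515,"fingers":0},{"tx":-0.86,"ty":-0.05,"tz":-1,"turn":-0.515,"fingers":0},{"tx":-0.86,"ty":-0.05,"tz":-1,"turn":-0.515,"fingers":0},{"tx":-0.86,"ty":-0.05,"tz":-1,"turn":-0.515,"fingers":0}]'
python3 - <<'E'
from h import *
s,c=snap("wrist","w1"); np.savez("w1.npz",eef_rot=s["eef_rot"],eef_pos=s["eef_pos"],**c)
W=wworld(s,c); f=c["frame"].astype(int)
white=(f.min(-1)>120)&(W[...,2]>40)
k,l,st,ce=cv2.connectedComponentsWithStats(white.astype(np.uint8))
for i in range(1,k):
    q=W[l==i]
    if len(q)>60: print("white",len(q),np.nanmean(q,0).round(1),np.nanmin(q,0).round(1),np.nanmax(q,0).round(1),(ce[i]*1.5).round())
g=(f[...,1]>f[...,0]+30)&(f[...,1]>f[...,2]+30)&(W[...,2]>40)
q=W[g];print("green",len(q),q.mean(0) if len(q) else 0, (cv2.minAreaRect(q[:,:2].astype(np.float32)) if len(q) else 0))
print(s["joints"])
E
```

```text
clock: 3.15
eef_pos: [525.2, 138.4, 215.1]
eef_rot: [-1.572, 0.001, -1.276]
wrist_force: [-0.9, 0.3, 0.8]
finger_gap: 0.3
white 252 [245.9 282.8  48.5] [235.4 252.8  46.7] [266.8 308.1  50.5] [124.  24.]
white 345 [322.7 283.7  48.4] [297.2 252.8  46.5] [333.9 312.4  50.2] [196.  32.]
white 72 [748.6 453.9 130.4] [733.4 447.  128.4] [759.9 464.6 132.3] [759.   5.]
white 757 [457.5 306.4  62.2] [407.3 286.9  59.3] [510.6 326.4  64.8] [359.  34.]
white 2999 [517.9 209.   70.8] [485.6 164.6  68.1] [550.4 252.9  74.2] [399. 177.]
white 351 [460.8 196.9  64.3] [448.9 185.2  54.6] [472.3 208.3  66.5] [320. 170.]
white 565 [544.2 123.   76.8] [529.6 105.2  68.1] [560.6 137.2  79.4] [399. 299.]
white 349 [736.7 169.3  60.9] [725.  153.8  40. ] [760.9 180.7  81.3] [623. 306.]
white 724 [732.  152.7 157.1] [573.7 115.   98.6] [786.9 194.6 326.3] [674. 365.]
white 411 [442.4 149.3 327.4] [438.1 147.3 314.4] [446.3 151.2 340.4] [ 28. 375.]
white 380 [588.  193.6 330.4] [583.9 192.5 318.8] [592.5 194.7 342. ] [741. 381.]
green 309 [494.62903934 283.34047761  72.25633443] ((494.544921875, 283.9964599609375), (16.34341812133789, 30.886035919189453), 16.82237434387207)
[ 1.89815134e-01  2.77595110e-01  1.52696790e+00  7.83311482e-04
  1.33792265e+00 -1.05380447e-01]
```

View pics/w1.png

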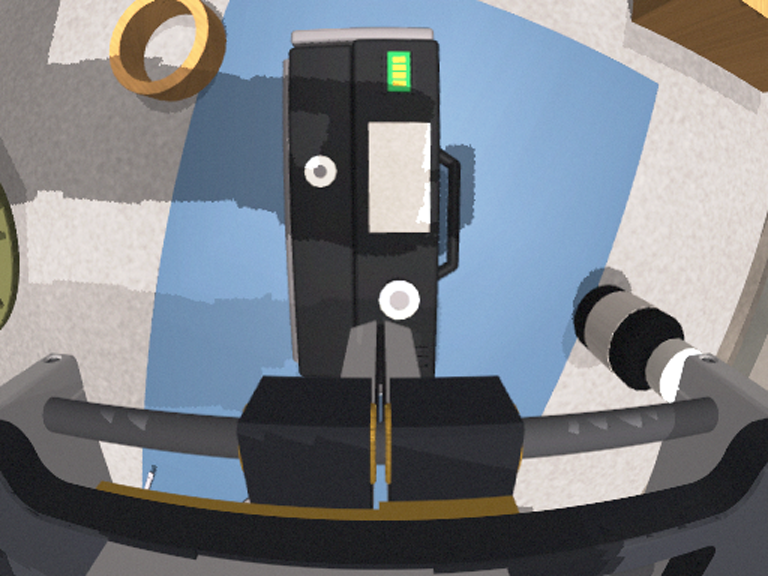

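The wrist view shows the chip at (399,72), waste plug at (320,171) and fill plug at (399,299). They agree with the top camera to about 1.5 mm, and both plugs stand proud at roughly 77 and 64 mm. I'll press the fill plug first.

```bash
python3 -c "
from h import *
plan([544.8,123.3,84],np.deg2rad(-72.9))"
```

```text
tx ty tz [0.1026 0.6554 0.072 ] turn -0.0008 halves [0.1026 0.6554 0.072 ] 1.0 tooly [-9.e-04  6.e-04 -1.e+00] pos [525.2 138.6 215.1] F [-0.5 -0.9  0.7] clk 3.2
```

```bash
python3 -m creep '[{"tx":0.1026,"ty":0.2,"tz":0.072,"turn":0,"fingers":0},{"tx":0.1026,"ty":0.4,"tz":0.072,"turn":0,"fingers":0},{"tx":0.1026,"ty":0.55,"tz":0.072,"turn":0,"fingers":0},{"tx":0.1026,"ty":0.655,"tz":0.072,"turn":0,"fingers":0},{"tx":0.1026,"ty":0.655,"tz":0.072,"turn":0,"fingers":0},{"tx":0.1026,"ty":0.655,"tz":0.072,"turn":0,"fingers":0}]'
python3 -c "
from h import *
s,c=snap('wrist','w2')
plan([544.8,123.3,73],np.deg2rad(-72.9))"
```

```text
clock: 3.8
eef_pos: [545.1, 123.3, 84.8]
eef_rot: [-1.571, 0.001, -1.276]
wrist_force: [0.6, 0.1, 0.5]
finger_gap: 0.3
tx ty tz [-0.0006  0.0621 -0.0032] turn -0.001 halves [-0.0006  0.0621 -0.0032] 1.0 tooly [ 7.e-04  8.e-04 -1.e+00] pos [545.4 123.4  85.4] F [ 0.6 -0.  -0.2] clk 3.85
```

View pics/w2.png

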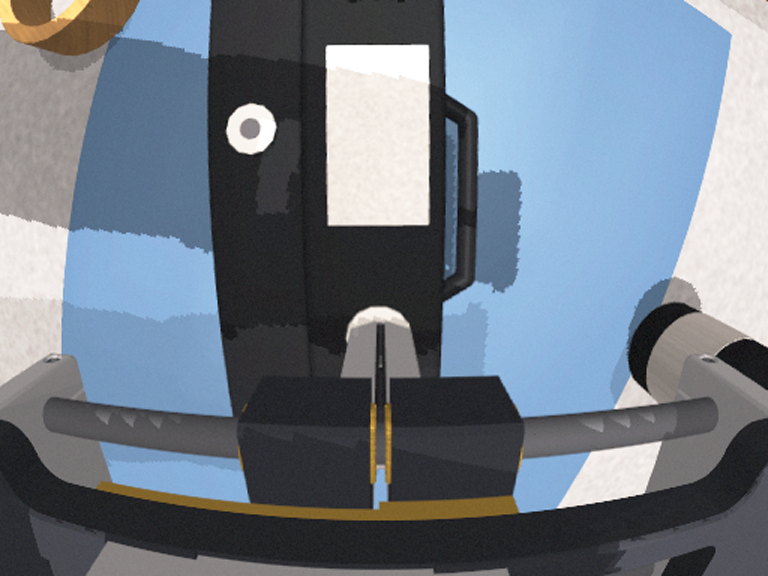

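The fingertips are centred over the fill plug (377,325). Pressing down slowly.

```bash
python3 -m creep '[{"tx":0,"ty":0.015,"tz":0,"turn":0,"fingers":0},{"tx":0,"ty":0.025,"tz":0,"turn":0,"fingers":0},{"tx":0,"ty":0.035,"tz":0,"turn":0,"fingers":0},{"tx":0,"ty":0.045,"tz":0,"turn":0,"fingers":0},{"tx":0,"ty":0.05,"tz":0,"turn":0,"fingers":0},{"tx":0,"ty":0.055,"tz":0,"turn":0,"fingers":0},{"tx":0,"ty":0.055,"tz":0,"turn":0,"fingers":0}]'
python3 -m creep '[{"tx":0,"ty":0.005,"tz":0,"turn":0,"fingers":0},{"tx":0,"ty":0.01,"tz":0,"turn":0,"fingers":0}]'
```

```text
clock: 4.55
eef_pos: [545.6, 123.4, 74.9]
eef_rot: [-1.569, 0.001, -1.275]
wrist_force: [-1.8, -0.5, 5.7]
finger_gap: 0.3
clock: 4.75
eef_pos: [545.6, 123.4, 73.4]
eef_rot: [-1.569, 0.0, -1.275]
wrist_force: [-2.3, -0.3, 7.4]
finger_gap: 0.5
```

```bash
python3 -m creep '[{"tx":0,"ty":0.005,"tz":0,"turn":0,"fingers":0},{"tx":0,"ty":0.008,"tz":0,"turn":0,"fingers":0},{"tx":0,"ty":0.008,"tz":0,"turn":0,"fingers":0}]'
```

```text
clock: 5.05
eef_pos: [545.7, 123.4, 73.1]
eef_rot: [-1.569, 0.0, -1.275]
wrist_force: [-8.5, -2.0, 15.3]
finger_gap: 0.6
```

The fill plug is at its hard stop: 15 N at 73.1 mm. On to the waste plug.

```bash
python3 -m creep '[{"tx":0,"ty":-0.03,"tz":0,"turn":0,"fingers":0},{"tx":0,"ty":-0.12,"tz":0,"turn":0,"fingers":0},{"tx":0,"ty":-0.12,"tz":0,"turn":0,"fingers":0}]'
python3 -c "
from h import *
s,c=snap('wrist','w3'); W=wworld(s,c); f=c['frame'].astype(int)
white=(f.min(-1)>120)&(W[...,2]>40)
k,l,st,ce=cv2.connectedComponentsWithStats(white.astype(np.uint8))
for i in range(1,k):
    q=W[l==i]
    if len(q)>60: print('white',len(q),np.nanmedian(q,0).round(1),np.nanmin(q,0).round(1),np.nanmax(q,0).round(1),(ce[i]*1.5).round())
plan([461.3,197.3,97],np.deg2rad(-72.9))"
```

```text
clock: 5.35
eef_pos: [546.7, 123.6, 99.1]
eef_rot: [-1.565, -0.0, -1.275]
wrist_force: [-0.9, -0.5, 1.1]
finger_gap: 0.7
white 129 [250.8 245.7  48.3] [238.3 236.1  46.4] [264.4 256.1  50.9] [15. 13.]
white 163 [321.7 248.2  48.4] [305.1 240.4  45.9] [331.  257.4  50.4] [85. 12.]
white 7236 [518.  208.2  70.8] [484.8 164.1  68.3] [550.6 253.2  73.4] [374. 136.]
white 771 [461.5 196.2  64.6] [446.8 184.6  55. ] [472.9 208.3  67.2] [255. 131.]
white 1892 [541.3 132.5 123.8] [529.8 113.5  68.9] [559.4 137.6 168.1] [378. 340.]
white 2222 [725.8 166.   69.7] [604.3 112.4  40. ] [761.7 180.1 227.8] [694. 357.]
white 875 [466.  134.2 209.9] [458.8 129.2 195.9] [469.1 136.3 224.8] [ 37. 378.]
white 133 [522.9 139.7 238.8] [518.4 137.7 237.5] [527.  141.6 239.4] [252. 566.]
white 82 [529.8 141.8 238.8] [527.2 140.  237.8] [532.7 143.3 239.3] [306. 570.]
white 178 [539.9 144.9 238.8] [532.9 142.1 237.6] [545.9 147.4 239.5] [382. 572.]
tx ty tz [-0.4765  0.0028 -0.2985] turn -0.0009 halves [-0.4765  0.0028 -0.2985] 1.0 tooly [ 0.0039  0.0012 -1.    ] pos [546.2 123.5  97.8] F [ 0.1  0.1 -0.4] clk 5.4
```

```bash
python3 -m creep '[{"tx":-0.476,"ty":0,"tz":-0.299,"turn":0,"fingers":0},{"tx":-0.476,"ty":0,"tz":-0.299,"turn":0,"fingers":0},{"tx":-0.476,"ty":0,"tz":-0.299,"turn":0,"fingers":0},{"tx":-0.476,"ty":0.06,"tz":-0.299,"turn":0,"fingers":0},{"tx":-0.476,"ty":0.12,"tz":-0.299,"turn":0,"fingers":0},{"tx":-0.476,"ty":0.12,"tz":-0.299,"turn":0,"fingers":0},{"tx":-0.476,"ty":0.12,"tz":-0.299,"turn":0,"fingers":0}]'
python3 -c "
from h import *
s,c=snap('wrist','w4')
plan([461.3,197.1,59],np.deg2rad(-72.9))"
```

```text
clock: 6.1
eef_pos: [461.8, 196.3, 72.7]
eef_rot: [-1.568, -0.0, -1.277]
wrist_force: [-0.6, 0.0, 0.2]
finger_gap: 0.2
tx ty tz [-0.0036  0.071  -0.0023] turn -0.0013 halves [-0.0036  0.071  -0.0023] 1.0 tooly [ 0.0034  0.001  -1.    ] pos [461.9 196.5  73.2] F [0.6 0.5 0.7] clk 6.15
```

View pics/w4.png

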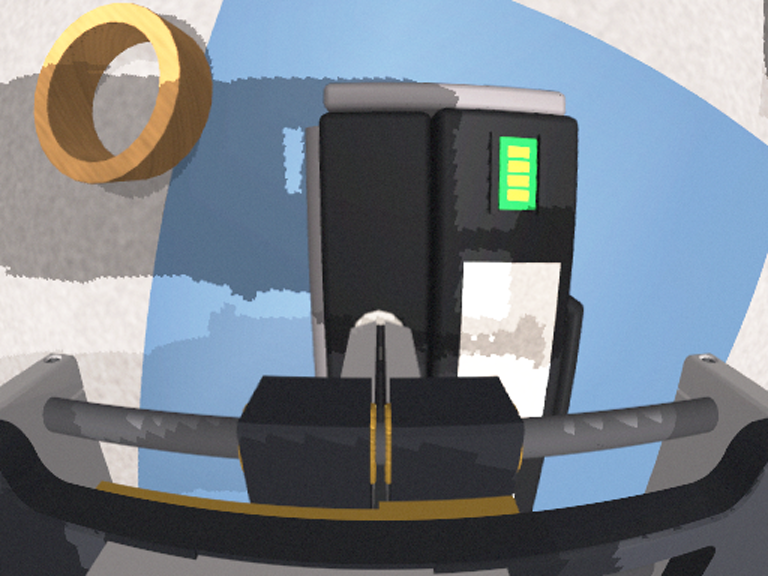

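The tip is centred over the waste plug (377,322), clear of the hopper wall. The chip shows at (518,172).

```bash
python3 -m creep '[{"tx":-0.003,"ty":0.02,"tz":-0.002,"turn":0,"fingers":0},{"tx":-0.003,"ty":0.03,"tz":-0.002,"turn":0,"fingers":0},{"tx":-0.003,"ty":0.04,"tz":-0.002,"turn":0,"fingers":0},{"tx":-0.003,"ty":0.05,"tz":-0.002,"turn":0,"fingers":0},{"tx":-0.003,"ty":0.06,"tz":-0.002,"turn":0,"fingers":0},{"tx":-0.003,"ty":0.068,"tz":-0.002,"turn":0,"fingers":0},{"tx":-0.003,"ty":0.073,"tz":-0.002,"turn":0,"fingers":0},{"tx":-0.003,"ty":0.076,"tz":-0.002,"turn":0,"fingers":0},{"tx":-0.003,"ty":0.076,"tz":-0.002,"turn":0,"fingers":0}]'
```

```text
clock: 7.05
eef_pos: [461.5, 197.0, 59.1]
eef_rot: [-1.567, -0.0, -1.276]
wrist_force: [-6.5, -3.3, 15.9]
finger_gap: 0.6
```

Waste plug home: 16 N at 59.1 mm. I'll lift, check the plug heights and chip, then go to the resetter.

```bash
python3 -m creep '[{"tx":0,"ty":-0.05,"tz":0,"turn":0,"fingers":0},{"tx":0.1,"ty":-0.3,"tz":0,"turn":0,"fingers":0},{"tx":0.3,"ty":-0.55,"tz":0,"turn":0,"fingers":0},{"tx":0.3,"ty":-0.75,"tz":0,"turn":0,"fingers":0},{"tx":0.3,"ty":-0.75,"tz":0,"turn":0,"fingers":0}]'
python3 - <<'E'
from h import *
s,c=snap("wrist","w5"); np.savez("w5.npz",eef_rot=s["eef_rot"],eef_pos=s["eef_pos"],**c)
W=wworld(s,c); f=c["frame"].astype(int)
white=(f.min(-1)>120)&(W[...,2]>40)
k,l,st,ce=cv2.connectedComponentsWithStats(white.astype(np.uint8))
for i in range(1,k):
    q=W[l==i]
    if len(q)>60: print("white",len(q),np.nanmedian(q,0).round(1),np.nanmin(q,0).round(1),np.nanmax(q,0).round(1),(ce[i]*1.5).round())
g=(f[...,1]>f[...,0]+30)&(f[...,2]<f[...,1]-30)&(W[...,2]>60)
q=W[g];print("green",len(q),q.mean(0) if len(q) else 0, (cv2.minAreaRect(q[:,:2].astype(np.float32)) if len(q) else 0))
plan([477,-120,215],np.deg2rad(-117.5))
E
```

```text
clock: 7.55
eef_pos: [480.5, 138.8, 215.2]
eef_rot: [-1.558, -0.001, -1.278]
wrist_force: [0.9, -0.1, -0.2]
finger_gap: 0.1
white 791 [295.8 288.1  48.4] [236.  249.2  45. ] [333.5 317.2  50.5] [203.  31.]
white 821 [454.6 306.   62.1] [406.6 287.   58.2] [510.9 326.8  67.2] [411.  50.]
white 2881 [517.2 209.7  70.7] [484.7 164.3  68.3] [550.4 253.4  73.2] [453. 194.]
white 324 [460.9 196.9  59.1] [449.3 185.2  55.2] [472.4 208.2  61.2] [375. 187.]
white 509 [543.9 123.3  72.9] [529.6 107.1  68.1] [560.3 137.7  75.3] [451. 313.]
white 252 [737.9 172.7  61.2] [727.2 158.8  40.2] [761.2 180.5  81.5] [658. 314.]
white 417 [542.7 193.4 327.9] [538.2 160.6 123.5] [772.5 194.7 342.9] [733. 374.]
white 315 [396.  149.5 326.2] [392.  147.4 313. ] [399.9 151.6 339. ] [ 28. 374.]
green 298 [494.51002308 283.32842791  72.13844589] ((494.4718933105469, 283.6474304199219), (17.562541961669922, 31.76353645324707), 15.99048900604248)
tx ty tz [ 1.2361 -0.0136 -0.3877] turn 0.2461 halves [ 0.618  -0.0068 -0.1939] 2.0 tooly [ 0.0103  0.0023 -0.9999] pos [479.8 139.1 212.9] F [-0.5  0.2  0.2] clk 7.6
```

View pics/w5.png

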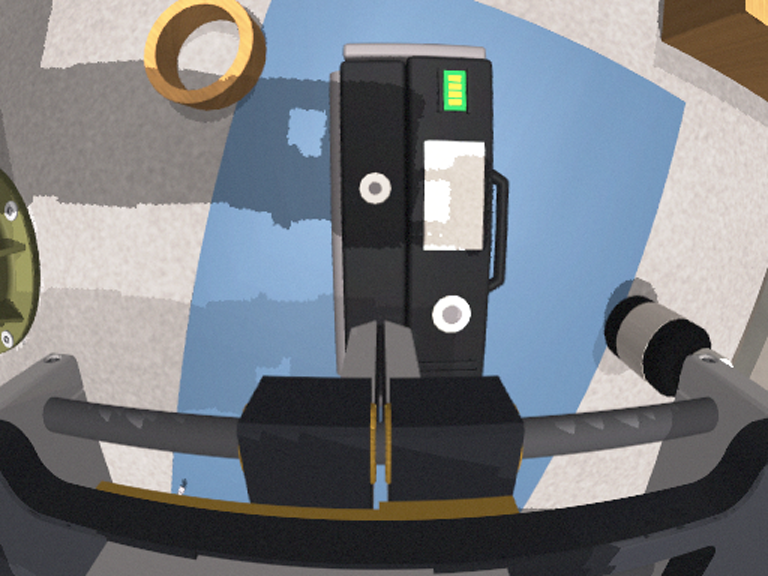

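Both plugs measure home (fill 72.9, waste 59.1). The chip is at (494.5, 283.5, 72.1) and the cartridge hasn't moved. Now to the resetter.

```bash
python3 -m creep '[{"tx":0.9,"ty":-0.05,"tz":-0.25,"turn":0,"fingers":94},{"tx":0.9,"ty":-0.05,"tz":-0.25,"turn":0,"fingers":94},{"tx":0.9,"ty":-0.05,"tz":-0.25,"turn":0,"fingers":94},{"tx":0.9,"ty":-0.05,"tz":-0.25,"turn":0,"fingers":94},{"tx":0.9,"ty":-0.05,"tz":-0.25,"turn":0,"fingers":94},{"tx":0.9,"ty":-0.05,"tz":-0.25,"turn":0,"fingers":94},{"tx":0.9,"ty":-0.05,"tz":-0.25,"turn":0,"fingers":94}]'
python3 -c "
from h import *
plan([470,-247,225],np.deg2rad(-117.5))"
```

```text
clock: 8.3
eef_pos: [483.7, -46.7, 221.8]
eef_rot: [-1.561, -0.0, -1.276]
wrist_force: [0.3, 0.6, 0.3]
finger_gap: 53.3
tx ty tz [ 0.9388 -0.0192 -0.356 ] turn 0.2465 halves [ 0.9388 -0.0192 -0.356 ] 1.0 tooly [ 0.0092  0.0027 -1.    ] pos [483.7 -46.7 221.8] F [0.3 0.6 0.3] clk 8.3
```

```bash
python3 -m creep '[{"tx":0.939,"ty":-0.02,"tz":-0.356,"turn":0.2465,"fingers":94},{"tx":0.939,"ty":-0.02,"tz":-0.356,"turn":0.2465,"fingers":94},{"tx":0.939,"ty":-0.02,"tz":-0.356,"turn":0.2465,"fingers":94},{"tx":0.939,"ty":-0.02,"tz":-0.356,"turn":0.2465,"fingers":94},{"tx":0.939,"ty":-0.02,"tz":-0.356,"turn":0.2465,"fingers":94},{"tx":0.939,"ty":-0.02,"tz":-0.356,"turn":0.2465,"fingers":94},{"tx":0.939,"ty":-0.02,"tz":-0.356,"turn":0.2465,"fingers":94},{"tx":0.939,"ty":-0.02,"tz":-0.356,"turn":0.2465,"fingers":94}]'
python3 - <<'E'
from h import *
s,c=snap("wrist","w6"); np.savez("w6.npz",eef_rot=s["eef_rot"],eef_pos=s["eef_pos"],**c)
W=wworld(s,c)
r=(W[...,2]>100)&(W[...,2]<175)&(W[...,1]<-100)&(W[...,1]>-300)&(W[...,0]>400)&(W[...,0]<700)
k,l,st,ce=cv2.connectedComponentsWithStats(r.astype(np.uint8))
for i in range(1,k):
    q=W[l==i]
    if len(q)>60:
        zt=np.percentile(q[:,2],80);t=q[abs(q[:,2]-zt)<4]
        print("res",len(q),zt,len(t),cv2.minAreaRect(t[:,:2].astype(np.float32)),t.mean(0),ce[i]*1.5)
print(s["joints"].round(3))
plan([497.4,-193.4,170],np.deg2rad(-117.5))
E
```

```text
clock: 9.1
eef_pos: [470.4, -245.7, 225.2]
eef_rot: [-1.564, 0.007, -2.045]
wrist_force: [-0.2, 0.2, 0.8]
finger_gap: 94.2
res 2602 157.72579436582404 1481 ((641.9598388671875, -207.15371704101562), (49.97746276855469, 31.808773040771484), 62.568519592285156) [ 640.68678887 -207.21803368  157.1950876 ] [587.8501153  119.49788624]
res 1054 129.88724761836076 1033 ((497.1097412109375, -195.655517578125), (38.192359924316406, 23.984939575195312), 60.797542572021484) [ 497.01050467 -195.47165531  129.0901597 ] [380.85910816 197.89468691]
[-0.554  0.238  1.554  0.007  1.344 -0.081]
tx ty tz [-0.2932  0.2781 -0.0019] turn 0.0015 halves [-0.2932  0.2781 -0.0019] 1.0 tooly [ 0.0094  0.0027 -1.    ] pos [ 470.4 -245.9  225.2] F [ 0.2 -0.   0. ] clk 9.15
```

View pics/w6.png

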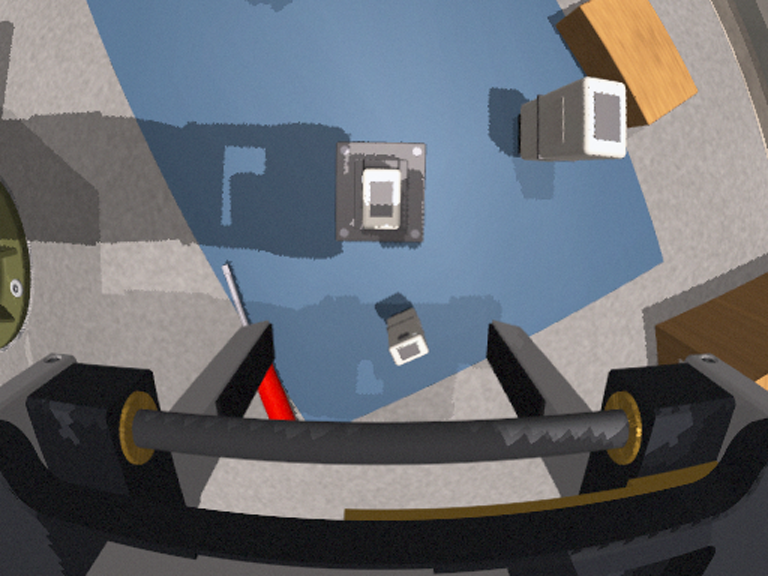

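The resetter top is at (381,198), measuring 38x24 mm at z 129 with its axis at 61–62°. That makes it the middle-sized one, sitting in the stand. The red screwdriver is at (275,390), well clear. Descending over it.

```bash
python3 -c "
from h import *
plan([497.2,-194.8,150],np.deg2rad(-117.8))"
```

```text
tx ty tz [-2.858e-01  3.780e-01 -3.000e-04] turn 0.0032 halves [-2.858e-01  3.780e-01 -3.000e-04] 1.0 tooly [ 0.0094  0.0027 -1.    ] pos [ 470.4 -245.9  225.2] F [ 0.2 -0.   0. ] clk 9.15
```

```bash
python3 -m creep '[{"tx":-0.15,"ty":0.1,"tz":0,"turn":0.003,"fingers":94},{"tx":-0.286,"ty":0.2,"tz":0,"turn":0.003,"fingers":94},{"tx":-0.286,"ty":0.38,"tz":0,"turn":0.003,"fingers":94},{"tx":-0.286,"ty":0.38,"tz":0,"turn":0.003,"fingers":94},{"tx":-0.286,"ty":0.38,"tz":0,"turn":0.003,"fingers":94},{"tx":-0.286,"ty":0.38,"tz":0,"turn":0.003,"fingers":94}]'
python3 -c "
from h import *
s,c=snap('wrist','w7')
plan([497.2,-194.8,78],np.deg2rad(-117.8))"
```

```text
clock: 9.75
eef_pos: [497.8, -195.3, 151.5]
eef_rot: [-1.561, 0.007, -2.055]
wrist_force: [0.4, 0.3, 0.3]
finger_gap: 93.9
tx ty tz [ 0.0017  0.3671 -0.0074] turn 0.0002 halves [ 0.0017  0.3671 -0.0074] 1.0 tooly [ 0.0117  0.0015 -0.9999] pos [ 497.8 -195.3  151.4] F [ 1.1 -0.5 -0.2] clk 9.8
```

View pics/w7.png

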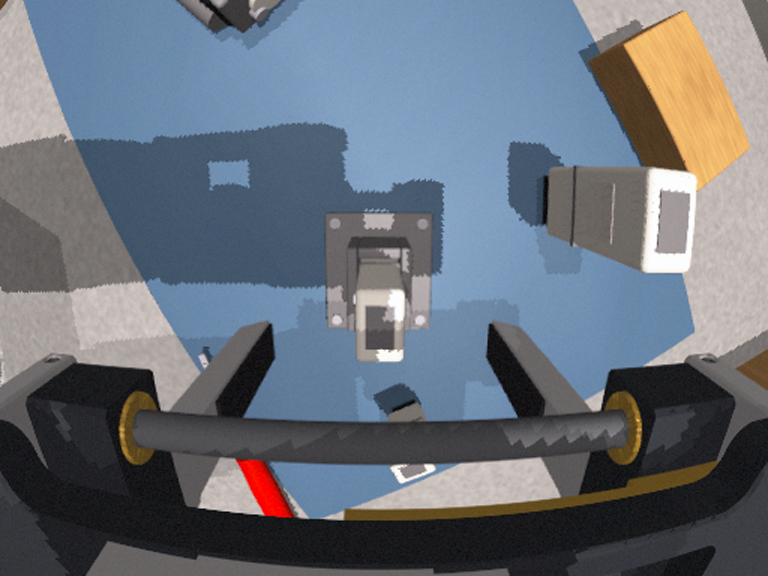

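Run:
```python
from h import *
s,c=snap("wrist","w7b"); W=wworld(s,c)
R=Ro.from_euler("xyz",s["eef_rot"]).as_matrix(); T=(W-s["eef_pos"])@R
r=(abs(W[...,2]-129)<4)&(abs(W[...,0]-497)<40)&(abs(W[...,1]+195)<40)
q=T[r]; print(len(q),cv2.minAreaRect(q[:,[0,2]].astype(np.float32)),q.mean(0),np.median(W[r],0))
# fingers
for (u,v) in [(255,335),(505,335),(262,325),(497,325),(270,340),(490,340)]: print((u,v),T[int(v/1.5),int(u/1.5)].round(1))
# finger region near the tips
m=(T[...,1]<2)&(T[...,1]>-25)&(abs(T[...,2])>40)&(abs(T[...,2])<70)&(abs(T[...,0])<40)
for sgn in (1,-1):
    q=T[m&(sgn*T[...,2]>0)]; print(len(q), np.percentile(q,[1,50,99],axis=0).round(1) if len(q) else 0)
```

```text
1591 ((0.9849033355712891, -0.657526969909668), (23.93939781188965, 37.633365631103516), 89.00582885742188) [-0.32371893 22.53084569 -0.90941514] [ 497.55713314 -194.28583631  129.03945868]
(255, 335) [-10.5 -19.6 -49.8]
(505, 335) [-10.2 -18.6  48.4]
(262, 325) [ -9.7  -4.6 -51.3]
(497, 325) [-9.8 -4.8 48.8]
(270, 340) [ -3.3  -5.7 -47.5]
(490, 340) [-1.9 -1.9 46.8]
506 [[-10.7 -24.8  45.8]
 [ -8.2 -14.8  46.7]
 [  7.2  -0.3  57.6]]
497 [[-10.5 -24.6 -58.8]
 [ -8.2 -14.  -48.1]
 [  7.2  -0.4 -47.2]]
```

```bash
python3 -m creep '[{"tx":0.005,"ty":0.1,"tz":-0.002,"turn":0,"fingers":94},{"tx":0.005,"ty":0.2,"tz":-0.004,"turn":0,"fingers":94},{"tx":0.005,"ty":0.3,"tz":-0.004,"turn":0,"fingers":94},{"tx":0.005,"ty":0.367,"tz":-0.004,"turn":0,"fingers":94},{"tx":0.005,"ty":0.367,"tz":-0.004,"turn":0,"fingers":94},{"tx":0.005,"ty":0.367,"tz":-0.004,"turn":0,"fingers":94}]'
python3 -m creep '[{"tx":0,"ty":0,"tz":0,"turn":0,"fingers":40},{"tx":0,"ty":0,"tz":0,"turn":0,"fingers":40},{"tx":0,"ty":0,"tz":0,"turn":0,"fingers":40},{"tx":0,"ty":0,"tz":0,"turn":0,"fingers":40},{"tx":0,"ty":0,"tz":0,"turn":0,"fingers":40},{"tx":0,"ty":0,"tz":0,"turn":0,"fingers":40},{"tx":0,"ty":0,"tz":0,"turn":0,"fingers":40},{"tx":0,"ty":0,"tz":0,"turn":0,"fingers":30},{"tx":0,"ty":0,"tz":0,"turn":0,"fingers":30},{"tx":0,"ty":0,"tz":0,"turn":0,"fingers":27}]' 20
python3 -c "
from h import *
s,c=snap('wrist','w8')
plan([497.2,-194.8,150],np.deg2rad(-117.8))"
```

```text
clock: 10.45
eef_pos: [497.7, -196.0, 78.7]
eef_rot: [-1.561, 0.007, -2.056]
wrist_force: [-0.1, 0.6, 0.6]
finger_gap: 94.2
clock: 11.45
eef_pos: [497.8, -196.0, 78.7]
eef_rot: [-1.561, 0.007, -2.056]
wrist_force: [-0.2, -0.3, -0.0]
finger_gap: 27.2
tx ty tz [-0.0064 -0.3567 -0.0015] turn 0.0001 halves [-0.0064 -0.3567 -0.0015] 1.0 tooly [ 0.0123  0.0012 -0.9999] pos [ 497.7 -196.    78.7] F [0.2 0.3 1.1] clk 11.5
```

View pics/w8.png

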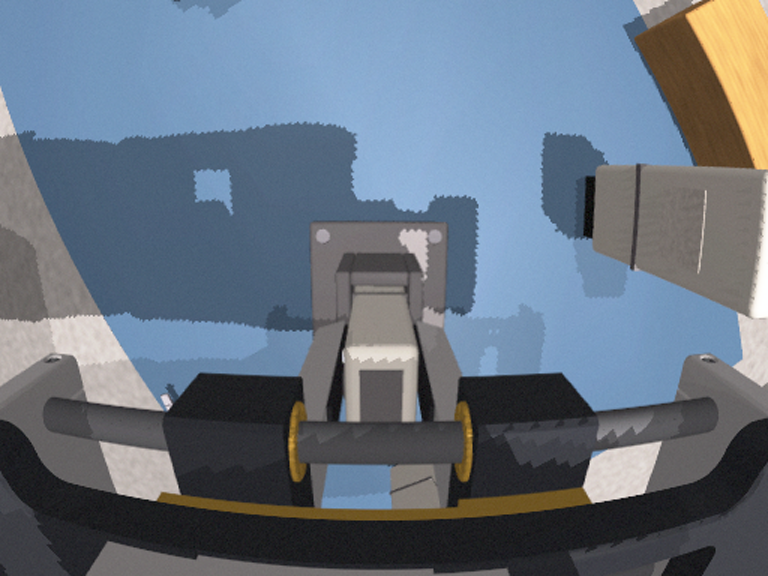

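The resetter sits between the fingers, about 1.5 mm clear each side. Closing on it.

```bash
python3 -m creep '[{"tx":0,"ty":0,"tz":0,"turn":0,"fingers":24},{"tx":0,"ty":0,"tz":0,"turn":0,"fingers":15},{"tx":0,"ty":0,"tz":0,"turn":0,"fingers":15},{"tx":0,"ty":0,"tz":0,"turn":0,"fingers":15},{"tx":0,"ty":0,"tz":0,"turn":0,"fingers":15}]' 25
python3 -c "
from h import *
s,c=snap('wrist','w9');W=wworld(s,c)
R=Ro.from_euler('xyz',s['eef_rot']).as_matrix(); T=(W-s['eef_pos'])@R
r=(abs(W[...,2]-129)<4)&(abs(W[...,0]-497)<40)&(abs(W[...,1]+195)<40)&(abs(T[...,2])<11.9)
q=T[r]; print(len(q),cv2.minAreaRect(q[:,[0,2]].astype(np.float32)),q.min(0),q.max(0))
plan([497.2,-194.8,150])"
```

```text
clock: 12.0
eef_pos: [497.7, -196.0, 78.7]
eef_rot: [-1.561, 0.007, -2.056]
wrist_force: [-0.7, 0.3, -0.1]
finger_gap: 23.8
2539 ((-5.069917678833008, -0.08085250854492188), (23.765518188476562, 29.656404495239258), 88.89472198486328) [-19.74885018 -54.14517282 -11.89310799] [  9.97607527 -46.22473748  11.87175351]
tx ty tz [-0.0065 -0.3567 -0.0015] turn 0 halves [-0.0065 -0.3567 -0.0015] 1.0 tooly [ 0.0122  0.0013 -0.9999] pos [ 497.7 -196.    78.7] F [-0.7  0.6 -0. ] clk 12.05
```

```bash
python3 -c "
from h import *
plan([497.7,-196,238])"
```

```text
tx ty tz [-0.0053 -0.7966  0.008 ] turn 0 halves [-0.0053 -0.7966  0.008 ] 1.0 tooly [ 0.0122  0.0013 -0.9999] pos [ 497.7 -196.    78.7] F [-0.7  0.6 -0. ] clk 12.05
```

```bash
python3 -m creep '[{"tx":-0.0003,"ty":-0.05,"tz":0.0005,"turn":0,"fingers":15},{"tx":-0.001,"ty":-0.15,"tz":0.0015,"turn":0,"fingers":15},{"tx":-0.002,"ty":-0.27,"tz":0.0027,"turn":0,"fingers":15},{"tx":-0.003,"ty":-0.42,"tz":0.004,"turn":0,"fingers":15},{"tx":-0.004,"ty":-0.6,"tz":0.006,"turn":0,"fingers":15},{"tx":-0.005,"ty":-0.79,"tz":0.008,"turn":0,"fingers":15},{"tx":-0.005,"ty":-0.79,"tz":0.008,"turn":0,"fingers":15},{"tx":-0.005,"ty":-0.79,"tz":0.008,"turn":0,"fingers":15}]'
python3 -c "
from h import *
s,c=snap('wrist','w10');snap('scene','s10')
c0=np.array([494.5,283.5]);
plan([480,100,237],np.deg2rad(-72.9));
print(s['joints'].round(3))"
```

```text
clock: 12.85
eef_pos: [497.7, -196.1, 237.4]
eef_rot: [-1.559, 0.007, -2.056]
wrist_force: [-0.1, -0.5, -1.7]
finger_gap: 24.0
tx ty tz [-1.2685 -0.0046 -0.7657] turn -0.2494 halves [-0.6343 -0.0023 -0.3828] 2.0 tooly [ 0.0106  0.0021 -0.9999] pos [ 497.2 -195.8  235.6] F [ 0.1 -0.1 -1.6] clk 12.95
[-0.447  0.235  1.528  0.007  1.366  0.037]
```

View pics/s10.png

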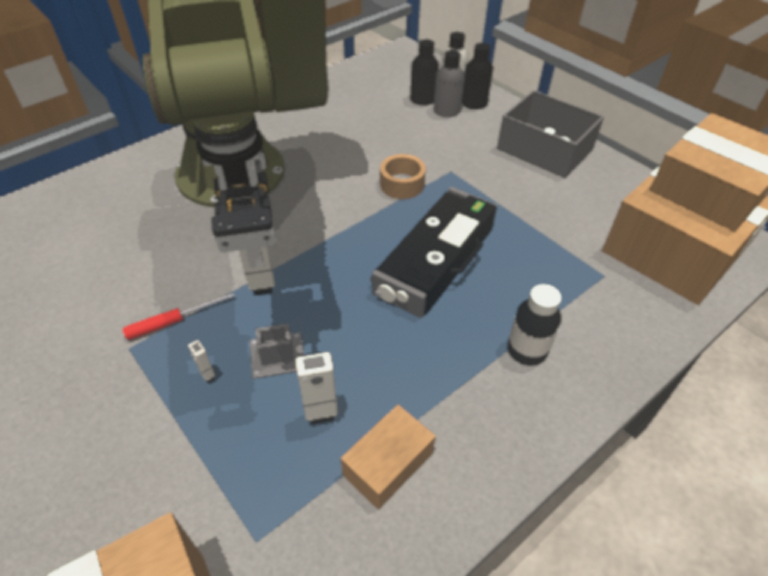

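View pics/w10.png

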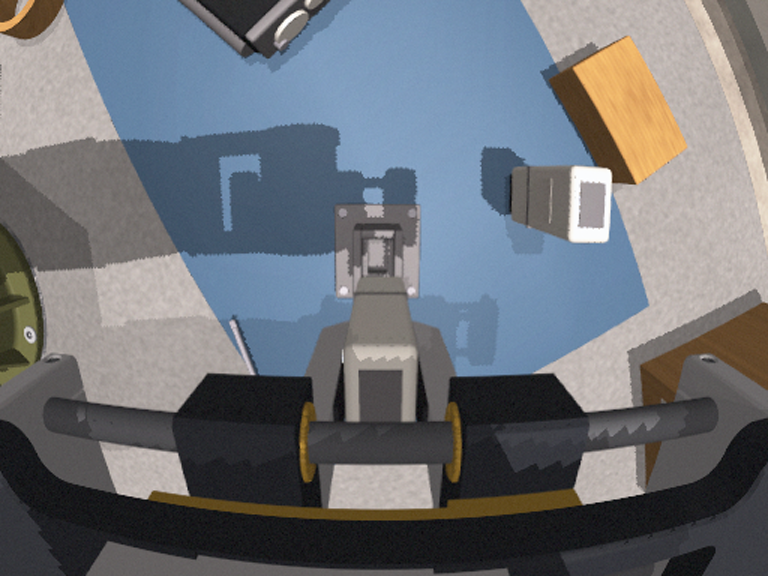

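The resetter is out of the stand and held upright. Carrying it to the cartridge.

```bash
python3 -m creep '[{"tx":-0.3,"ty":0,"tz":-0.2,"turn":-0.05,"fingers":15},{"tx":-0.9,"ty":0,"tz":-0.52,"turn":-0.1,"fingers":15},{"tx":-0.9,"ty":0,"tz":-0.52,"turn":-0.15,"fingers":15},{"tx":-0.9,"ty":0,"tz":-0.52,"turn":-0.2,"fingers":15},{"tx":-0.9,"ty":0,"tz":-0.52,"turn":-0.249,"fingers":15},{"tx":-0.9,"ty":0,"tz":-0.52,"turn":-0.249,"fingers":15},{"tx":-0.9,"ty":0,"tz":-0.52,"turn":-0.249,"fingers":15},{"tx":-0.9,"ty":0,"tz":-0.52,"turn":-0.249,"fingers":15},{"tx":-0.9,"ty":0,"tz":-0.52,"turn":-0.249,"fingers":15}]'
python3 -c "
from h import *
plan([518,207,200],np.deg2rad(-72.9));"
```

```text
clock: 13.85
eef_pos: [489.0, 11.5, 235.6]
eef_rot: [-1.561, -0.001, -1.275]
wrist_force: [0.3, 0.1, -1.0]
finger_gap: 23.8
tx ty tz [-0.893   0.1813  0.4216] turn -0.0009 halves [-0.893   0.1813  0.4216] 1.0 tooly [ 0.0098  0.002  -1.    ] pos [489.   11.5 235.6] F [ 0.3  0.1 -1. ] clk 13.85
```

```bash
python3 -m creep '[{"tx":-0.2,"ty":0.03,"tz":0.1,"turn":-0.001,"fingers":15},{"tx":-0.4,"ty":0.06,"tz":0.2,"turn":-0.001,"fingers":15},{"tx":-0.6,"ty":0.1,"tz":0.3,"turn":-0.001,"fingers":15},{"tx":-0.8,"ty":0.15,"tz":0.4,"turn":-0.001,"fingers":15},{"tx":-0.893,"ty":0.18,"tz":0.422,"turn":-0.001,"fingers":15},{"tx":-0.893,"ty":0.18,"tz":0.422,"turn":-0.001,"fingers":15},{"tx":-0.893,"ty":0.18,"tz":0.422,"turn":-0.001,"fingers":15}]'
python3 - <<'E'
from h import *
s,c=snap("wrist","w11"); W=wworld(s,c); f=c["frame"].astype(int)
np.savez("w11.npz",eef_rot=s["eef_rot"],eef_pos=s["eef_pos"],**c)
R=Ro.from_euler("xyz",s["eef_rot"]).as_matrix(); T=(W-s["eef_pos"])@R
g=(f[...,1]>f[...,0]+30)&(f[...,2]<f[...,1]-30)&(W[...,2]>60)
g=cv2.morphologyEx(g.astype(np.uint8),cv2.MORPH_CLOSE,np.ones((5,5)))>0
q=W[g];print("green",len(q),q.mean(0), cv2.minAreaRect(q[:,:2].astype(np.float32)))
q=T[g];print("tool",q.mean(0), cv2.minAreaRect(q[:,[0,2]].astype(np.float32)))
plan([494.7,283.8,160],np.deg2rad(-72.9))
E
```

```text
clock: 14.55
eef_pos: [518.1, 206.6, 200.1]
eef_rot: [-1.561, -0.001, -1.272]
wrist_force: [-0.3, -0.4, -0.6]
finger_gap: 24.1
green 399 [494.5419036  284.30383982  72.29642527] ((494.8485107421875, 283.2041320800781), (15.400840759277344, 30.138036727905273), 17.162412643432617)
tool [-81.36464227 127.69774712  -0.84955773] ((-80.22473907470703, -0.892970085144043), (30.13787078857422, 15.409025192260742), 0.07050982117652893)
tx ty tz [-0.4061  0.2017 -0.0007] turn -0.0003 halves [-0.4061  0.2017 -0.0007] 1.0 tooly [ 0.0099  0.0019 -0.9999] pos [518.2 206.1 200.4] F [-0.2  0.1 -1.4] clk 14.6
```

View pics/w11.png

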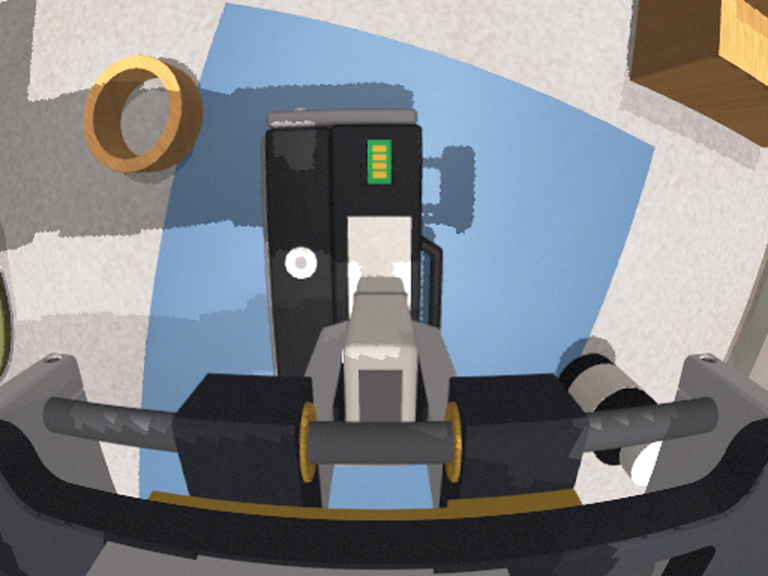

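The chip at (379,161) is lined up with the tool axes: 0.1° of yaw error, offset 80.5 mm along the tool. Moving over it with about 12 mm of gap.

```bash
python3 -m creep '[{"tx":-0.15,"ty":0,"tz":-0.002,"turn":0,"fingers":15},{"tx":-0.3,"ty":0.05,"tz":-0.002,"turn":0,"fingers":15},{"tx":-0.401,"ty":0.12,"tz":-0.002,"turn":0,"fingers":15},{"tx":-0.401,"ty":0.2,"tz":-0.002,"turn":0,"fingers":15},{"tx":-0.401,"ty":0.225,"tz":-0.002,"turn":0,"fingers":15},{"tx":-0.401,"ty":0.225,"tz":-0.002,"turn":0,"fingers":15},{"tx":-0.401,"ty":0.225,"tz":-0.002,"turn":0,"fingers":15}]'
python3 - <<'E'
from h import *
plan([494.8,283.3,142.7],np.deg2rad(-72.9))
s,c=snap("wrist","w12"); np.savez("w12.npz",eef_rot=s["eef_rot"],eef_pos=s["eef_pos"],**c)
c=optics.camera("scene"); np.savez("s12.npz",**c)
cv2.imwrite("pics/s12.png",cv2.resize(c["frame"][90:220,220:350,::-1],(600,600),interpolation=cv2.INTER_CUBIC))
c=optics.camera("top"); cv2.imwrite("pics/t12.png",cv2.resize(c["frame"][140:250,110:260,::-1],(800,586),interpolation=cv2.INTER_CUBIC))
E
```

```text
clock: 15.3
eef_pos: [495.5, 282.1, 156.3]
eef_rot: [-1.56, -0.001, -1.275]
wrist_force: [-0.4, -0.3, -1.3]
finger_gap: 24.1
tx ty tz [-0.007   0.0681 -0.0021] turn -0.0007 halves [-0.007   0.0681 -0.0021] 1.0 tooly [ 0.011   0.0024 -0.9999] pos [495.5 282.1 156.3] F [-0.4 -0.3 -1.3] clk 15.3
```

View pics/w12.png

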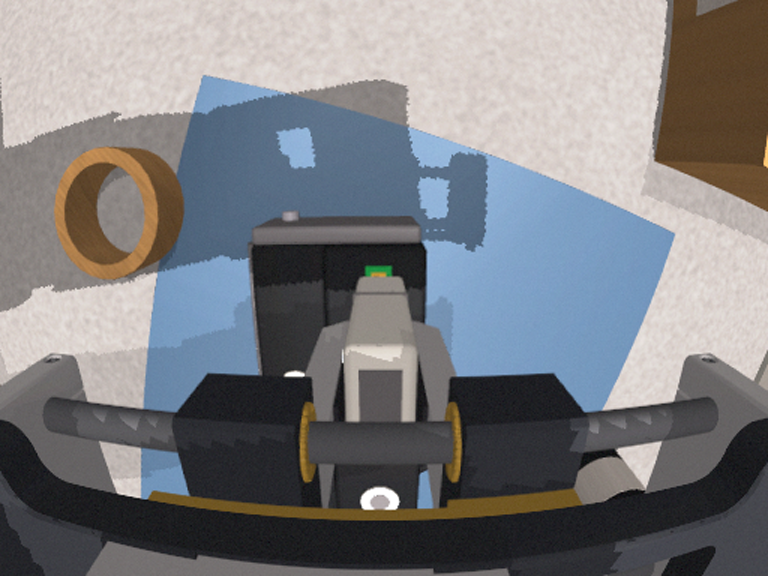

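View pics/s12.png

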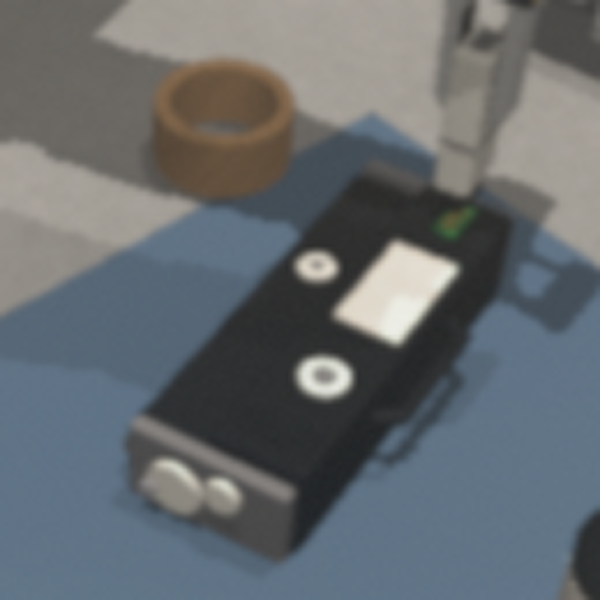

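Run:
```python
from h import *
c=dict(np.load("w12.npz")); W=wworld(c,c); f=c["frame"].astype(int)
R=Ro.from_euler("xyz",c["eef_rot"]).as_matrix(); T=(W-c["eef_pos"])@R
g=(f[...,1]>f[...,0]+30)&(f[...,2]<f[...,1]-30)&(W[...,2]>60)&(W[...,2]<85)
q=T[g];print("chip vis",len(q),q.min(0).round(1),q.max(0).round(1),np.median(q,0).round(1))
# resetter front face, by tool-y bands
for y0 in range(-50,74,6):
    m=(T[...,1]>=y0)&(T[...,1]<y0+6)&(abs(T[...,2])<9)&(abs(T[...,0])<26)
    m2=(T[...,1]>=y0)&(T[...,1]<y0+6)&(abs(T[...,2])<16)&(abs(T[...,0])<26)
    if m.sum()>5: print(y0,m.sum(),np.percentile(T[m][:,0],[5,50,95]).round(1),"z",np.percentile(T[m2][:,2],[1,99]).round(1))
cv2.imwrite("pics/w12z.png",cv2.resize(c["frame"][170:300,200:310,::-1],(508,600),interpolation=cv2.INTER_CUBIC))
```

```text
chip vis 109 [-16.4  82.9  -9.5] [-10.2  87.6   7. ] [-13.9  84.3  -1.3]
-50 483 [-19.6 -18.1   3.4] z [-15.   14.8]
-44 161 [-19.8 -19.5 -19. ] z [-15.5  15.5]
-38 137 [-19.8 -19.5 -19.2] z [-15.8  15.6]
-32 122 [-19.8 -19.5 -19.2] z [-15.5  15.7]
-26 107 [-19.8 -19.5 -19.1] z [-15.6  15.7]
-20 104 [-19.8 -19.4 -19.1] z [-15.7  15.4]
-14 69 [-19.7 -19.4 -18.9] z [-15.7  15.7]
-8 71 [-19.3 -18.9 -18.6] z [-15.8  15.9]
-2 75 [-19.1 -18.8 -18.5] z [-14.8  15. ]
4 71 [-19.  -18.8 -18.5] z [-10.9  11. ]
10 61 [-19.2 -18.9 -18.5] z [-11.7  11.7]
16 55 [-19.  -18.7 -18.5] z [-10.3  10.4]
22 54 [-18.9 -18.7 -18.5] z [-11.3  11.4]
28 48 [-18.9 -18.6 -18.5] z [-10.8  11. ]
34 43 [-18.8 -18.6 -18.3] z [-11.2  11.4]
40 46 [-18.8 -18.6 -18.4] z [-11.5  10.8]
```

View pics/w12z.png

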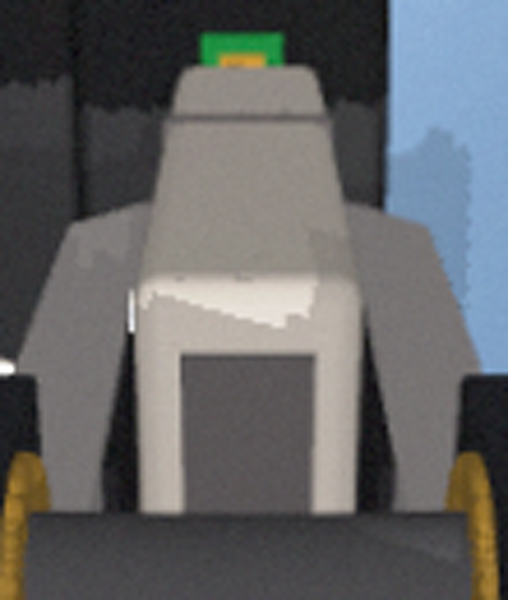

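```bash
python3 -m creep '[{"tx":-0.0075,"ty":0.02,"tz":-0.004,"turn":0,"fingers":15},{"tx":-0.0075,"ty":0.04,"tz":-0.004,"turn":0,"fingers":15},{"tx":-0.0075,"ty":0.055,"tz":-0.004,"turn":0,"fingers":15},{"tx":-0.0075,"ty":0.055,"tz":-0.004,"turn":0,"fingers":15},{"tx":-0.0075,"ty":0.055,"tz":-0.004,"turn":0,"fingers":15}]'
python3 - <<'E'
from h import *
s,c=snap("wrist","w13");W=wworld(s,c); f=c["frame"].astype(int)
R=Ro.from_euler("xyz",s["eef_rot"]).as_matrix(); T=(W-s["eef_pos"])@R
g=(f[...,1]>f[...,0]+30)&(f[...,2]<f[...,1]-30)&(W[...,2]>60)&(W[...,2]<85)
q=T[g];print("chip vis",len(q),q.min(0).round(1),q.max(0).round(1),np.median(q,0).round(1))
for y in range(3): print(monitor.read_state()["wrist_force"].round(2), monitor.read_state()["eef_pos"].round(2))
cv2.imwrite("pics/w13z.png",cv2.resize(c["frame"][170:300,200:310,::-1],(508,600),interpolation=cv2.INTER_CUBIC))
E
```

```text
clock: 15.95
eef_pos: [494.2, 283.7, 145.1]
eef_rot: [-1.56, -0.001, -1.274]
wrist_force: [-0.8, -0.1, -0.3]
finger_gap: 24.2
chip vis 50 [-14.5  71.8  -8.3] [-12.5  76.2   7.6] [-13.6  73.5  -0.3]
[ 0.02 -1.15 -0.67] [494.21 283.76 145.2 ]
[ 0.02 -1.15 -0.67] [494.21 283.76 145.2 ]
[ 0.02 -1.15 -0.67] [494.21 283.76 145.2 ]
```

View pics/w13z.png

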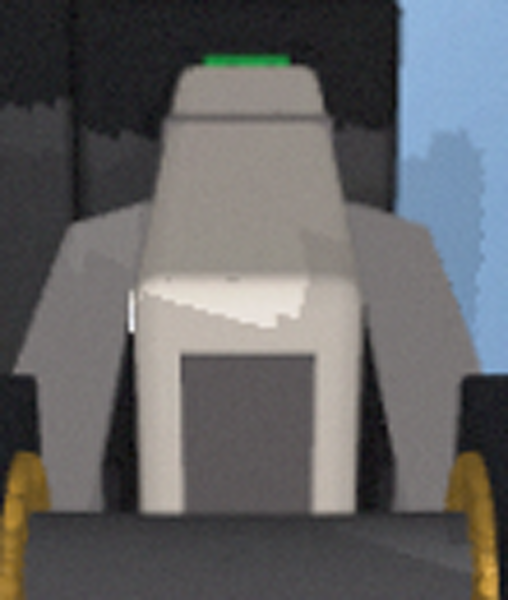

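The chip edge shows centred under the nose (z −8.3 to +7.6, far edge −14.5, so about 0.5 mm off). Pressing gently.

```bash
python3 -m creep '[{"tx":0,"ty":0.006,"tz":0,"turn":0,"fingers":15},{"tx":0,"ty":0.012,"tz":0,"turn":0,"fingers":15},{"tx":0,"ty":0.018,"tz":0,"turn":0,"fingers":15},{"tx":0,"ty":0.018,"tz":0,"turn":0,"fingers":15},{"tx":0,"ty":0.018,"tz":0,"turn":0,"fingers":15}]'
```

```text
clock: 16.5
eef_pos: [494.3, 283.8, 141.7]
eef_rot: [-1.559, -0.001, -1.274]
wrist_force: [-0.9, 0.2, 1.2]
finger_gap: 24.0
```

```bash
python3 -m creep '[{"tx":0,"ty":0.004,"tz":0,"turn":0,"fingers":15},{"tx":0,"ty":0.009,"tz":0,"turn":0,"fingers":15},{"tx":0,"ty":0.009,"tz":0,"turn":0,"fingers":15},{"tx":0,"ty":0.009,"tz":0,"turn":0,"fingers":15},{"tx":0,"ty":0.009,"tz":0,"turn":0,"fingers":15},{"tx":0,"ty":0.009,"tz":0,"turn":0,"fingers":15}]'
python3 - <<'E'
from h import *
F=[]
for i in range(6):
    s,c=snap("wrist","w14"); F.append(s["wrist_force"])
print(np.mean(F,0).round(2),np.std(F,0).round(2),s["eef_pos"].round(2),s["eef_rot"].round(4),np.abs(s["qd"]).max(),s["finger_gap"])
W=wworld(s,c); f=c["frame"].astype(int)
R=Ro.from_euler("xyz",s["eef_rot"]).as_matrix(); T=(W-s["eef_pos"])@R
print("tooly",R[:,1])
for y0 in range(-44,74,12):
    m=(T[...,1]>=y0)&(T[...,1]<y0+12)&(abs(T[...,2])<9)&(abs(T[...,0])<26)
    if m.sum()>5: print(y0,m.sum(),np.percentile(T[m][:,0],[5,50,95]).round(1))
white=(f.min(-1)>120)&(W[...,2]>40)&(W[...,2]<90)
k,l,st,ce=cv2.connectedComponentsWithStats(white.astype(np.uint8))
for i in range(1,k):
    q=W[l==i]
    if len(q)>60: print("white",len(q),np.nanmedian(q,0).round(1),(ce[i]*1.5).round())
c=optics.camera("scene"); cv2.imwrite("pics/s14.png",cv2.resize(c["frame"][90:220,220:350,::-1],(600,600),interpolation=cv2.INTER_CUBIC))
cv2.imwrite("pics/s14f.png",cv2.resize(c["frame"][:,:,::-1],(768,576)))
E
```

```text
clock: 17.1
eef_pos: [494.3, 283.8, 140.0]
eef_rot: [-1.559, -0.001, -1.274]
wrist_force: [-0.4, 0.2, 1.5]
finger_gap: 23.7
[-0.34 -0.11  1.76] [0.25 0.24 0.64] [494.35 283.77 139.96] [-1.5592e+00 -9.0000e-04 -1.2739e+00] 0.001994421029154176 24.046446469686497
tooly [ 0.01130323  0.00254936 -0.99993287]
-44 298 [-19.8 -19.5 -19.1]
-32 233 [-19.8 -19.5 -19.1]
-20 173 [-19.8 -19.4 -18.9]
-8 142 [-19.2 -18.8 -18.5]
4 134 [-19.2 -18.8 -18.6]
16 105 [-19.  -18.7 -18.4]
28 95 [-18.9 -18.6 -18.4]
40 47 [-18.8 -18.6 -18.3]
64 328 [-25.4 -19.7 -14. ]
white 199 [486.1 317.6  62.1] [380. 237.]
white 395 [743.5 176.1  54. ] [618. 487.]
```

View pics/s14.png

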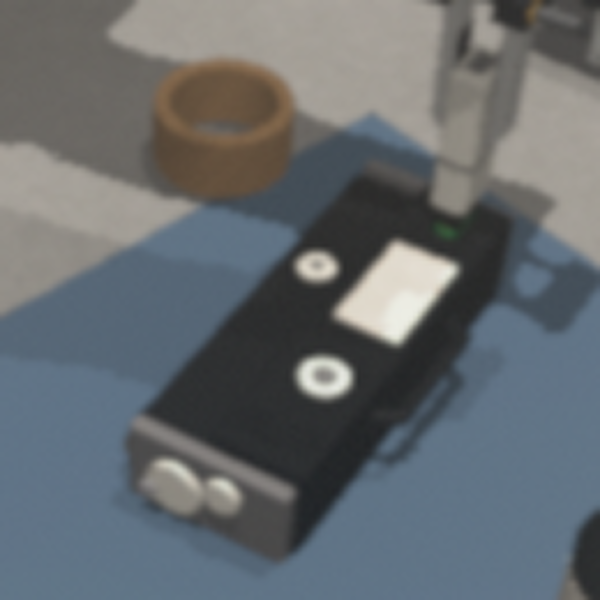

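View pics/w14.png

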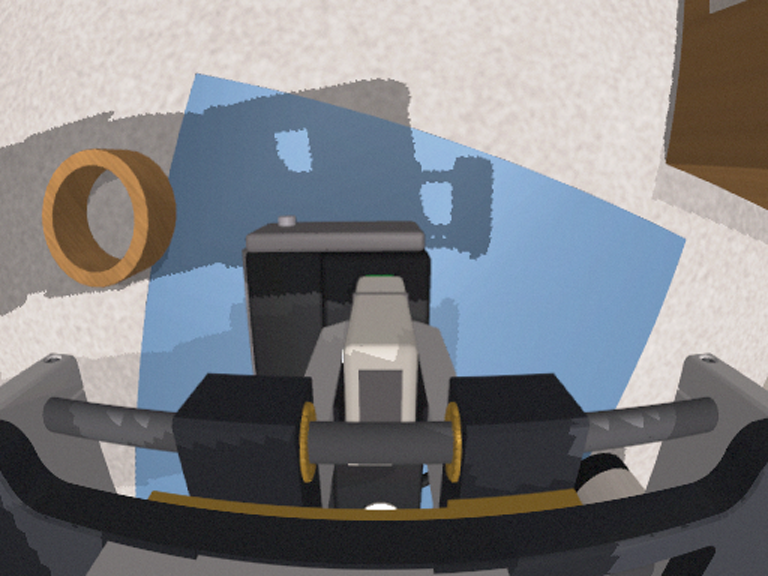

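Force is about 2.9 N by both the wrist and the spring geometry. As an independent check on centring, I'll overlay the model outlines on the scene image.

Run:
```python
from h import *
c=optics.camera("scene"); R=np.array(c["R"]);t=np.array(c["t"])
S=8;u0,v0=290,95;w,h=70,60
img=cv2.resize(c["frame"][v0:v0+h,u0:u0+w,::-1],(w*S,h*S),interpolation=cv2.INTER_CUBIC)
raw=img.copy()
a=np.deg2rad(17.1);Rz=np.array([[np.cos(a),-np.sin(a)],[np.sin(a),np.cos(a)]])
def pr(P):
    X=P@R.T+t; return np.stack([(X[:,0]/X[:,2]*c["fx"]+c["cx"]-u0+.5)*S,(X[:,1]/X[:,2]*c["fy"]+c["cy"]-v0+.5)*S],1)
def rect(x,y,cx,cy,z,col):
    p=np.array([[-x,-y],[x,-y],[x,y],[-x,y]])/2@Rz.T+[cx,cy]; p=np.c_[p,np.full(4,z)]
    cv2.polylines(img,[pr(p).astype(np.int32)],True,col,1)
C=(494.9,283.8)
rect(16,30,*C,72,(0,255,0)); rect(16,28,*C,75.3,(0,0,255)); rect(24,38,*C,90.3,(255,0,255)); rect(24,38,*C,190.3,(255,255,0))
cv2.imwrite("pics/ov.png",np.vstack([img[:, :],]));cv2.imwrite("pics/ovraw.png",raw)
# cartridge registration in scene: compare before/now
c0=dict(np.load("scene0.npz")); d=np.abs(c0["frame"].astype(int)-c["frame"].astype(int)).max(-1)
print("changed px in cartridge front area",(d[150:205,250:300]>40).sum())
W=world(dict(c)); f=c["frame"].astype(int)
W0=world(c0); f0=c0["frame"].astype(int)
g=(f0[...,1]>f0[...,0]+15)&(f0[...,1]>f0[...,2]+15)&(W0[...,2]>60)&(W0[...,2]<85)&(W0[...,1]>200)&(W0[...,1]<330)
q=W0[g];print("scene chip",len(q),q.mean(0),cv2.minAreaRect(q[:,:2].astype(np.float32)))
```

```text
changed px in cartridge front area 68
scene chip 55 [496.35184563 280.15104344  72.04295696] ((495.4535827636719, 282.6800231933594), (22.459693908691406, 38.34003448486328), 18.704673767089844)
```

View pics/ov.png

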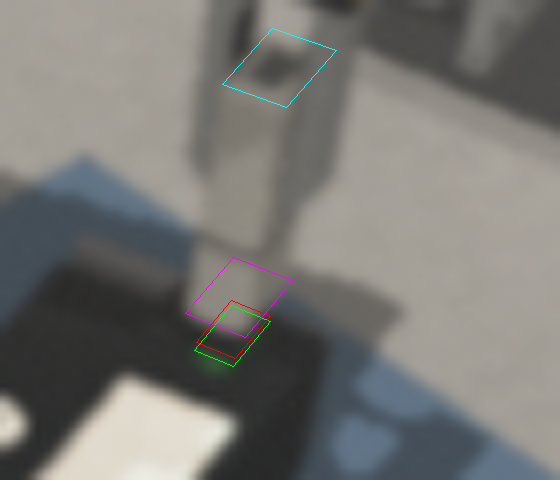

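View pics/ovraw.png

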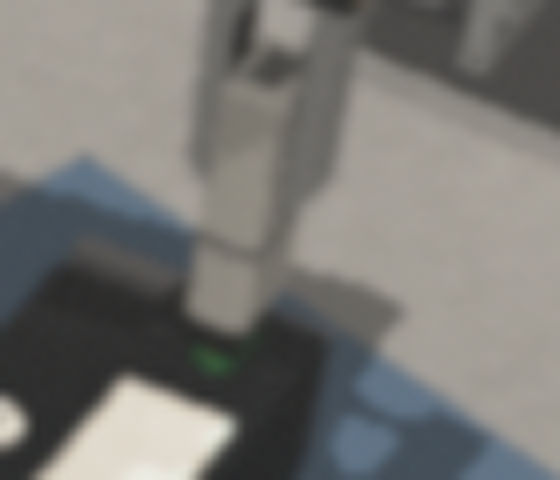

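Run:
```python
from h import *
c=dict(np.load("scene0.npz")); R=c["R"];t=c["t"]
S=8;u0,v0=290,95;w,h=70,60
a=np.deg2rad(17.1);Rz=np.array([[np.cos(a),-np.sin(a)],[np.sin(a),np.cos(a)]])
def pr(P):
    X=np.atleast_2d(P)@R.T+t; return np.stack([X[:,0]/X[:,2]*c["fx"]+c["cx"],X[:,1]/X[:,2]*c["fy"]+c["cy"]],1)
def cen(f,box):
    f=f.astype(float); g=f[...,1]-(0.5*f[...,0]+.5*f[...,2]); g=f[...,1]-f[...,2]; g=np.clip(g-8,0,None)
    m=np.zeros_like(g); y0,y1,x0,x1=box; m[y0:y1,x0:x1]=1; g=g*m
    v,u=np.mgrid[:g.shape[0],:g.shape[1]]; return (g*u).sum()/g.sum(),(g*v).sum()/g.sum()
p=pr([494.9,283.8,72])[0]; print("scene0 pred",p,"green-yellow centroid",cen(c["frame"],(125,150,305,332)))
J=np.array([pr([494.9+1,283.8,72])[0]-p,pr([494.9,284.8,72])[0]-p]).T
d=np.array(cen(c["frame"],(125,150,305,332)))-p; dw=np.linalg.solve(J,d); print("scene chip offset world",dw,"cart frame",Rz.T@dw)
img=cv2.resize(c["frame"][v0:v0+h,u0:u0+w,::-1],(w*S,h*S),interpolation=cv2.INTER_CUBIC)
q=np.array([[-8,-15],[8,-15],[8,15],[-8,15]])@Rz.T+[494.9,283.8]; q=pr(np.c_[q,np.full(4,72)])
cv2.polylines(img,[((q-[u0,v0]+.5)*S).astype(np.int32)],True,(0,0,255),1)
cv2.imwrite("pics/ov0.png",img)
```

```text
scene0 pred [318.55002537 136.49945956] green-yellow centroid (np.float64(317.7523737181922), np.float64(137.49601215343714))
scene chip offset world [ 1.62472205 -5.0313788 ] cart frame [ 0.07346972 -5.28669051]
```

View pics/ov0.png

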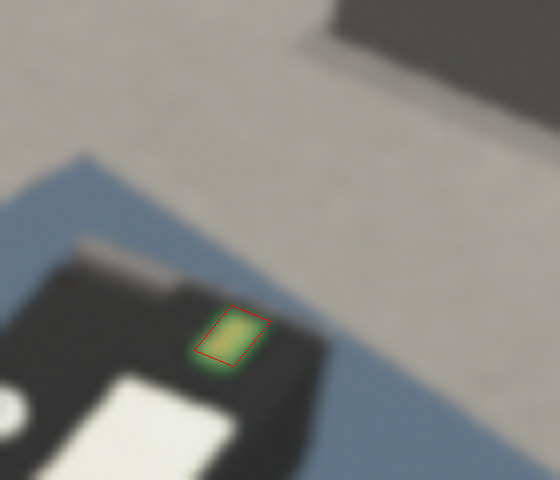

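Run:
```python
from h import *
c=dict(np.load("scene0.npz")); R=c["R"];t=c["t"]
a=np.deg2rad(17.1);Rz=np.array([[np.cos(a),-np.sin(a)],[np.sin(a),np.cos(a)]])
def pr(P):
    X=np.atleast_2d(P)@R.T+t; return np.stack([X[:,0]/X[:,2]*c["fx"]+c["cx"],X[:,1]/X[:,2]*c["fy"]+c["cy"]],1)[0]
def wc(g,box):
    y0,y1,x0,x1=box; m=np.zeros_like(g); m[y0:y1,x0:x1]=1; g=g*m
    v,u=np.mgrid[:g.shape[0],:g.shape[1]]; return np.array([(g*u).sum()/g.sum(),(g*v).sum()/g.sum()])
f=c["frame"].astype(float)
def rep(n,P,cen):
    P=np.array(P,float);p=pr(P);J=np.array([pr(P+[1,0,0])-p,pr(P+[0,1,0])-p]).T
    print(n,"px diff",(cen-p).round(2),"cart mm",(Rz.T@np.linalg.solve(J,cen-p)).round(2))
for th in (20,30,40):
    rep("chip",[494.9,283.8,72],wc(np.clip(f[...,1]-f[...,2]-th,0,None),(125,150,305,332)))
s2=dict(np.load("s12.npz")); f2=s2["frame"].astype(float)
# plugs home now: s12
off=lambda x,y:np.array([494.9,283.8])+Rz@np.array([x-28,y-108])
for n,x,y,z in (("fill",28,-60,73),("waste",-30,35,59)):
    P=[*off(x,y),z];p=pr(P).round().astype(int); r=9
    rep(n,P,wc(np.clip(f2.min(-1)-90,0,None),(p[1]-r,p[1]+r,p[0]-r,p[0]+r)))
```

```text
chip px diff [-0.48  0.6 ] cart mm [ 0.03 -3.18]
chip px diff [-0.45  0.56] cart mm [ 0.04 -2.97]
chip px diff [-0.42  0.52] cart mm [ 0.02 -2.75]
fill px diff [-0.39  0.86] cart mm [ 0.73 -3.41]
waste px diff [0.47 1.55] cart mm [ 4.48 -5.06]
```

The scene camera is coarse here (about 4 mm/px) and puts every cartridge feature about 3 mm off. After allowing for that, it agrees with the wrist camera to within about 2 mm, inside the 5 mm limit along the chip. Checking force once more, then handing in.

```bash
python3 -m creep '[{"tx":0,"ty":0,"tz":0,"turn":0,"fingers":15},{"tx":0,"ty":0,"tz":0,"turn":0,"fingers":15},{"tx":0,"ty":0,"tz":0,"turn":0,"fingers":15},{"tx":0,"ty":0,"tz":0,"turn":0,"fingers":15}]'
python3 - <<'E'
from h import *
F=[]
for i in range(6):
    s,c=snap("wrist","w15"); F.append(s["wrist_force"])
print(np.mean(F,0).round(2),s["eef_pos"].round(2),s["finger_gap"],s["clock"])
if 0.4<np.mean(F,0)[2]<4: print(manip.sign_off())
E
```

```text
clock: 17.9
eef_pos: [494.3, 283.8, 139.9]
eef_rot: [-1.559, -0.001, -1.274]
wrist_force: [-1.3, -0.4, 0.9]
finger_gap: 23.8
[-0.73 -0.66  1.73] [494.33 283.77 139.95] 24.04560704657377 18.15
the job is handed in; nothing more can be done
None
```

I pressed both plugs home and handed the job in at about 18 s, with the resetter still held upright on the chip. No verdict is reported, so the results below are my own checks.

- **Plugs:** each was pressed to its hard stop, at about 15 N. The wrist camera then measured the tops at 72.9 mm (fill) and 59.1 mm (waste); home is 73 and 59 mm.
- **Resetter:** I took the middle-sized one (38 x 24 mm top) from the stand. The grip is set to 25 N with the fingers at 24 mm, and the tool is 0.7° off vertical. Its yaw is within about 1° of the chip's.
- **Press force:** about 2.9 N on the chip, from both the wrist force change and roughly 2.7 mm of spring travel.
- **Centring:** the wrist camera puts the contact block within about 1 mm of the chip centre.
- **Disagreement:** the scene camera hinted at up to about 2 mm off along the chip. It is coarse there (about 4 mm per pixel) and showed the fill plug about 3 mm off as well. I trusted the wrist camera; either figure is inside the 5 mm limit.
- **Cartridge and bystanders:** the cartridge showed no measurable movement after the plugs were pressed. I saw no contact with the other things on the bench, but I did not measure their positions again at the end.

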